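# Dig the pliers out of the tilt-out tool bin

### The job

Tilt the tool bin all the way forward and, with the bin open, push the soldering block and the sanding stick that lie on top of the pliers well aside inside the bin, so that nothing lies over the pliers any more. Then lift the pliers out and lay them flat in the wooden job tray, and tilt the bin fully shut again with the block and the stick still in it. Leave the third-hand stand, the brown bottle and the leather cuff where they stand.

Things in the scene. Friction and masses are not known exactly. Their poses are not given: they have to be found in the camera images.
- bin_housing: Fixed wooden housing of the tilt-out bin, 356 mm wide (y). Origin on the bench right under the bin's pivot, mid-width; x points to its back (away from the robot), y to its left. Cheeks 12 mm thick at y = +-172 mm: 84 mm high from x = -50 mm, 182 mm high behind x = +18 mm. A hood board covers all behind x = +15 mm (underside 174, top 182 mm above the bench); back wall at x = +106 mm.
- tool_bin (a joint): Tilt of the plywood bin on its bottom pivot, rad: 0 = shut (floor level), 0.45 = fully forward on its stop (front down, floor sloping down towards the robot by 26 degrees, so that loose contents may slide down against the front panel). The pivot is stiff (about 0.25 N m friction): the bin stays where it is left; some 2 to 6 N at the knob move it.
- bin_hinge (a point): Middle of the bin's pivot axis, 60 mm above the bench; the axis runs along the housing's y. This point's axes turn with the bin: x to the bin's back, y to its left, z square to its floor.
- bin_floor (a point): Point on the bin's inner floor right above the pivot (6 mm from the axis), mid-width, same axes as bin_hinge. The inner floor runs from x = -80 to +85 mm and y = -155 to +155 mm; walls above the floor: front panel 66 mm high and 8 mm thick, back 47 mm, sides 47 mm rising to about 62 mm at the front.
- bin_knob (a point): Centre of the turned wooden knob in the middle of the bin's front panel, 28 mm across and 10 mm long at its thickest, on a neck 16 to 20 mm across, standing out 43 mm; this point is 31 mm in front of the panel, at x = -119, z = +56 mm from bin_hinge in the bin's axes. Press it down from above, or pinch it between fingers on its left and right.
- pliers: Long-nose pliers with clear-blue grips, 146 mm long (own y; grips at +y, nose at -y), 36 mm wide (x), 12 mm high, about 0.12 kg. Origin mid-length on the underside. They start flat on the bin's floor near the middle, about front to back, grips to the front; take them across their width 10 mm from the origin towards the grips (36 mm there; the nose is under 20).
- solder_block: Pale flat vermiculite soldering block with scorch marks, 95 (own x) x 110 (own y) x 25 mm, about 0.1 kg, origin in the middle of its underside. It starts lying on the pliers, long side along them, too wide to grip; push it over to the side of the bin that has more room, up to the wall if need be.
- stick: Round brownish-red sanding stick, 110 mm long (own y), 14 mm thick, origin mid-length on its underside. It starts lying lengthwise on the soldering block.
- job_tray: Fixed shallow light-wood tray, 190 (x) x 110 (y) x 16 mm outside, walls and floor 5 mm thick, origin in the middle of its underside; it stands on the bench left or right in front of the bin, long side roughly pointing away from the robot.
- third_hand: Soldering third hand: round black iron foot 63 mm across, 31 mm high, with a thin swivelling tweezer rod about 230 mm long reaching out level at 40 to 65 mm height; origin on the bench near the middle of its outline (172 x 155 mm); stands on the side where the tray is not. Leave it alone.
- amber_bottle: Brown glass bottle with a black cap, 41 mm across, 98 mm high, beside the housing on the right. Leave it alone.
- leather_cuff: Rolled black leather cuff, 36 mm across, 29 mm high, to the left of the housing. Leave it alone.
There are look-alikes about, which are no part of the job. Of the things that look like the stick, the smallest one is meant.

How it is judged:
On the way, in this order (a step that is already met when the one before it is completed fails the run):
1. the bin is tilted forward to its stop (joint over 0.40 rad) (value of joint tool_bin above 0.4 rad), for 0.2 s.
2. with the bin open and the pliers still on its floor, block and stick lie aside: block centre over 68 mm, stick centre over 28 mm off the pliers' length axis ((x of solder_block in the frame of pliers above 0.068 m or x of solder_block in the frame of pliers below -0.068 m) and (x of stick in the frame of pliers above 0.028 m or x of stick in the frame of pliers below -0.028 m) and z of pliers in the frame of bin_floor between -0.01 and 0.025 m and distance between pliers and bin_floor below 0.16 m and value of joint tool_bin above 0.3 rad), for 0.2 s.
3. the pliers lie in the tray, let go (z of pliers in the frame of job_tray below 0.015 m and horizontal distance between pliers and job_tray below 0.05 m and contact force between the fingers and pliers below 0.1 N), for 0.2 s.
At the end, for the whole second after the job is handed in: The bin is tilted shut again (joint under 0.04 rad), the pliers lie flat and still on the floor of the job tray (underside under 15 mm above the tray's underside, tilt under 0.15 rad, within 50 mm of its middle), and the soldering block and the sanding stick are both still in the bin (value of joint tool_bin below 0.04 rad and z of pliers in the frame of job_tray below 0.015 m and horizontal distance between pliers and job_tray below 0.05 m and angle between pliers's own z axis and vertical below 0.15 rad and linear speed of pliers below 0.02 m/s and z of solder_block in the frame of bin_floor between -0.01 and 0.04 m and distance between each of solder_block, stick and bin_floor below 0.18 m and z of stick in the frame of bin_floor between -0.01 and 0.06 m); the robot touches nothing.
It fails at once if the third hand, the brown bottle or the leather cuff is shifted by more than 25 mm (distance of any of third_hand, amber_bottle, leather_cuff from where it was at the start of the episode above 0.025 m).
It also fails if it takes over 54 s, if anything falls off the work surface, if the arm or the gripper's body presses on something with over 40 N, if the wrist force passes 120 N, or if a joint passes its speed limit or range.

### The arm

A 6-joint arm with a two-finger parallel gripper is mounted at the origin on a cart in front of the work surface, level with it; the furniture and walls round the work are solid. World frame = base frame: x ahead of the robot, y to its left, z up, the work surface at z = 0. Lengths are in m, angles in rad, forces in N, time in s.
With the tool pointing down it reaches from about 0.325 to 0.75 m from the base axis. Payload 7.6 kg.
Tool frame: the origin (TCP) lies midway between the tips of the shut fingers; the grasp point (between the pads) lies tcp_to_grasp behind it (tcp_to_grasp is the distance from the TCP to the grasp point, in m); y points along the fingers, x is the direction in which the jaws open and shut, and the axes are right-handed (so a half turn about y gives the same grasp; the last joint's range is limited). The gripper opens to 85 mm and grips with 20 to 120 N. Pads are 22 mm wide; open, the fingers measure 114 mm over their backs; the gripper's body (76 mm by 85 mm) begins 54 mm behind the grasp point. The pads swing forward as they close: fully open they stand 13 mm farther back than shut.
Start: joints at [1.2, 0.052, 1.401, -0, 1.689, -0.07], TCP at [0.156, 0.501, 0.231] pointing down, gripper open.
Joint ranges: [-2.9, 2.9], [-0.91, 2.17], [0.12, 2.37], [-1.06, 4.2], [0.26, 2.73], [-2.93, 2.93]. Speed limits (rad/s): [2.57, 2.57, 3.01, 3.14, 3.14, 3.14].

### API

Orientations are given as [roll, pitch, yaw] about the fixed x, y, z axes, in that order (R = Rz(yaw) Ry(pitch) Rx(roll)).
In Python, from bench import get_state, capture, job_done, tcp_to_grasp gives the robot as it stands. The module is installed in compiled form; this text tells all that it offers.
- The arm moves only by the tool arm_command, never from a script. Its argument "plan" is a list of rows, each an object of numbers: "tx", "ty", "tz": the shift along the tool's x, y, z in cm; "wx", "wy", "wz": the turn, a rotation vector about the tool's x, y, z in degrees; "jaw": the gripper's target within -1 to 1 (fully open at 1, half-way at 0, shut at -1). In form: [{"tx": .., "ty": .., "tz": .., "wx": .., "wy": .., "wz": .., "jaw": ..}, ...]. A call has exactly 8 rows; each row shifts and turns the commanded pose from where the row before left it, along the tool's axes as they then stand; what a row does not reach is not made up. A row lasts 1/12 s, in which the tool goes at most 41.7 mm and 7.16 degrees, less where a joint would pass 70% of its speed; a pose out of reach is approached as far as the arm can. A call is refused whole if a number of a shift passes 4.17 or a number of a turn 7.16, either way. A call with a gripper value outside its range is refused whole. The fingers move at their own pace and stop on an object; the grip force is fixed at half the most. Time passes only in rows, so rows that do not move let the fingers close, or fill a call up. It gives the time, the measured TCP pose, the force and the opening at its end, in the units of the state.
- get_state(): the state, without advancing time (a new reading comes with each control period).
- capture(name): name is "side" or "top"; returns a dict with "frame" (420x560x3 uint8, red, green, blue), "fx", "fy", "cx", "cy" (pixels), "eye" and "rotation" of the camera in the world. Camera axes: x right, y down, z forward; pixel columns grow to the right and rows downward; lengths in m; the calibration is good to about 2 mm. A picture is of the moment at which its call begins. There is no depth.
- job_done(): hands the job in, once; it reports no verdict.
The state is a dict: "t": time; "q": joint angles; "joint_vel": joint speeds; "tau": joint torques, N m; "tool_pos": TCP position; "orientation": TCP orientation; "ft_force": force on the tool from outside, world axes, zero at the start; "moment": the same for the moment, N m; "grip_width": opening from 0.0 (shut) to 1.0 (fully open).
Only numpy, scipy, OpenCV 4.12 (cv2) and the standard library are available. Lean on these libraries where they do the work, as an engineer would, in place of code of your own. Each camera call takes 0.05 s, during which the arm holds its last target.

## Working session

There is one attempt and no reset: what is moved stays moved. The work goes in short steps, Python scripts to look and compute and a tool call to move; the robot and the scene stay as the last step left them, time stands still between calls to the robot, and variables do not carry over. Pictures are saved under pics/ and viewed, and the job is handed in when it is done.

Besides the shell and the picture viewer there is one more tool, called after "Request:" by a JSON object that holds its "method" and its "body", one argument or row to a line. arm_command: Moves the arm, as the interface text tells. Its arguments: {"type":"object","properties":{"plan":{"type":"array","items":{"type":"object","properties":{"tx":{"type":"number"},"ty":{"type":"number"},"tz":{"type":"number"},"wx":{"type":"number"},"wy":{"type":"number"},"wz":{"type":"number"},"jaw":{"type":"number"}}}}},"required":["plan"]}

```bash
mkdir -p pics
cat > h.py <<'E'
import numpy as np, cv2
from bench import get_state, capture, job_done, tcp_to_grasp
from scipy.spatial.transform import Rotation as R
def snap(n,f):
    c=capture(n); cv2.imwrite('pics/'+f,c['frame'][:,:,::-1]); np.savez('pics/'+f[:-4]+'.npz',**{k:c[k] for k in c}); return c
def ray(c,u,v):
    d=np.array([(u-c['cx'])/c['fx'],(v-c['cy'])/c['fy'],1.]); return np.array(c['eye']),np.array(c['rotation'])@d
def onz(c,u,v,z):
    e,d=ray(c,u,v); return e+d*(z-e[2])/d[2]
def proj(c,p):
    q=np.array(c['rotation']).T@(np.array(p)-np.array(c['eye'])); return c['fx']*q[0]/q[2]+c['cx'],c['fy']*q[1]/q[2]+c['cy']
E
python3 - <<'E'
from h import *
print(get_state(), tcp_to_grasp)
for n in('top','side'):
    c=snap(n,n+'0.png'); print(n,c['fx'],c['cx'],c['cy'],c['eye'],np.round(c['rotation'],3).tolist())
E
```

```text
{'t': 0.0, 'q': array([ 1.19973056e+00,  5.28068880e-02,  1.40172992e+00,  4.91731912e-06,
        1.68862251e+00, -7.02925830e-02]), 'joint_vel': array([ 9.41205209e-05, -7.36920628e-05,  4.76055139e-04,  5.16027644e-04,
       -3.87364594e-04,  8.79122300e-04]), 'tau': array([ 1.29124834e-03, -3.81669438e+01, -3.60182655e+01, -1.76095096e-06,
        6.22168111e-03, -6.82386968e-06]), 'tool_pos': array([0.15539664, 0.50115136, 0.23048546]), 'orientation': array([-1.57068142e+00,  1.56244730e-03,  1.27002380e+00]), 'ft_force': array([ 0.44420863, -0.49862016, -0.02422535]), 'moment': array([-0.01493768, -0.02720775,  0.01692947]), 'grip_width': 1.0011681701970798} 0.0187
top 519.6175927882746 283.70921839925745 207.94090045410067 [ 0.40204304 -0.0506363   1.3256772 ] [-3.001, -0.024, -1.568]
side 451.02593675920144 281.06598862883067 213.9314949804852 [-0.03365538  0.27037124  1.37028756] [-2.633, 0.007, -2.08]
```

```bash
sed -i "s/np.array(c\['rotation'\])/rot(c)/g" h.py
cat >> h.py <<'E'
def rot(c):
    r=np.array(c['rotation']); return r if r.shape==(3,3) else R.from_euler('xyz',r).as_matrix()
def load(f): return {k:v for k,v in np.load('pics/'+f+'.npz').items()}
E
python3 - <<'E'
from h import *
c=load('top0');print(rot(c)); print(onz(c,280,210,0))
E
```

```text
[[ 0.00282026 -0.99006008  0.14061683]
 [-0.99971152 -0.0061455  -0.0232189 ]
 [ 0.02385227 -0.14051078 -0.98979179]]
[ 0.58496208 -0.0721933   0.        ]
```

View pics/top0.png

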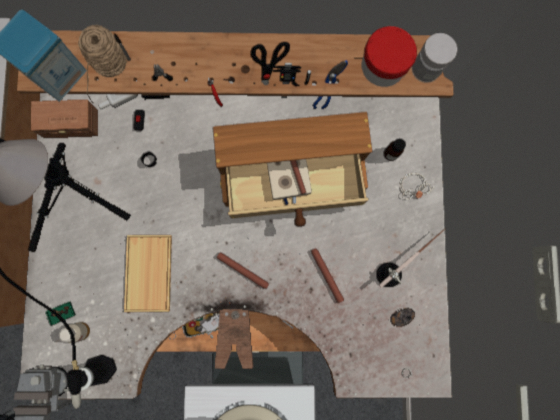

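View pics/side0.png

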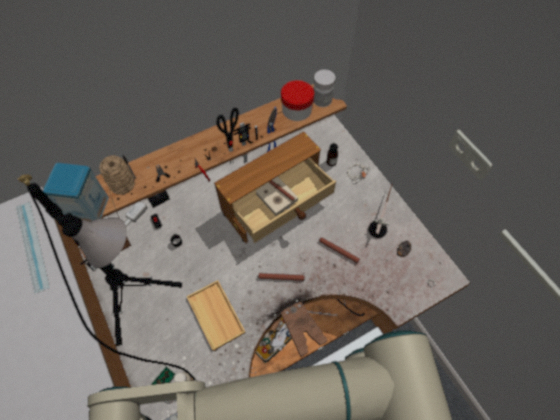

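Run:
```python
import cv2
a=cv2.imread('pics/top0.png')[105:235,195:395]; cv2.imwrite('pics/c1.png',cv2.resize(a,None,fx=4,fy=4,interpolation=2))
a=cv2.imread('pics/side0.png')[130:250,200:350]; cv2.imwrite('pics/c2.png',cv2.resize(a,None,fx=5,fy=5,interpolation=2))
```

```text
(no output)
```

View pics/c1.png

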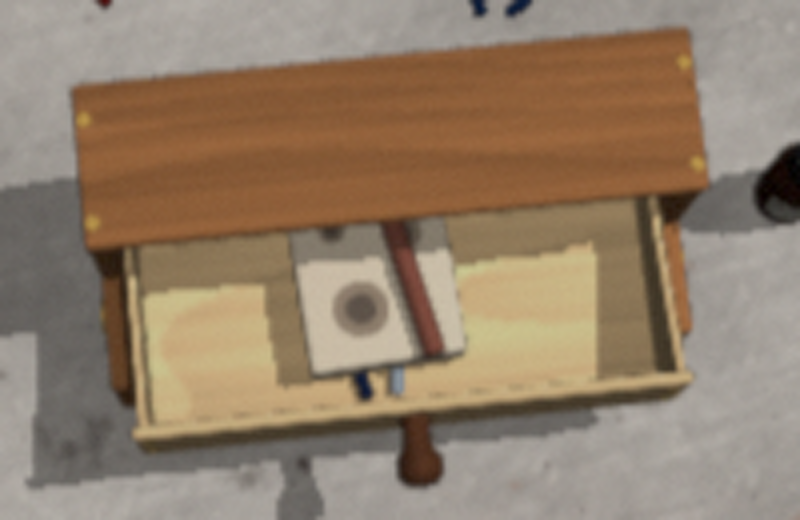

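View pics/c2.png

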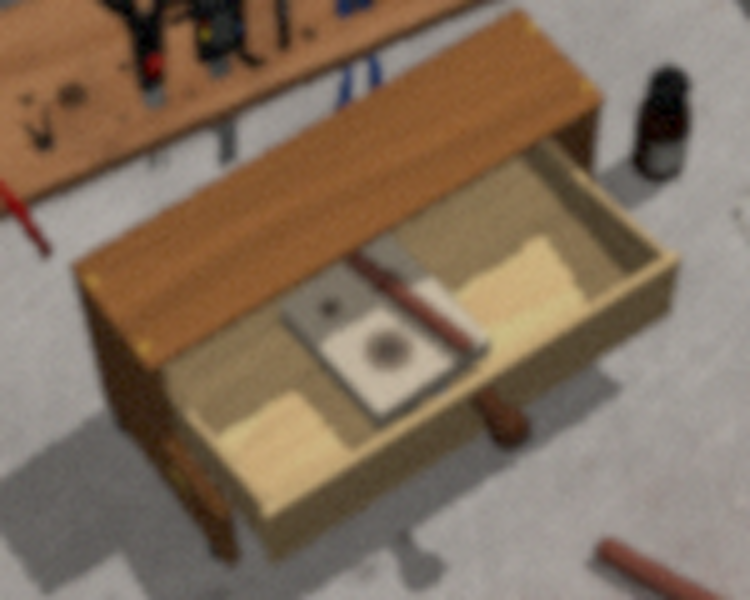

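Run:
```python
from h import *
c=load('top0'); s=load('side0')
P=[onz(c,195+x/4,105+y/4,.182) for x,y in((90,247),(707,187),(690,28),(72,88))]
for p in P: print('top',p.round(4))
Q=[onz(s,200+x/5,130+y/5,.182) for x,y in((150,366),(603,98),(520,10),(73,268))]
for p in Q: print('side',p.round(4))
P=(np.array(P)+np.array(Q))/2
l=(P[0]+P[3])/2-(P[1]+P[2])/2; print('w',np.linalg.norm(l)); yaw=np.arctan2(-l[0],l[1]); print('yaw',yaw)
ex=np.array([np.cos(yaw),np.sin(yaw),0]); ey=np.array([-np.sin(yaw),np.cos(yaw),0])
m=P[:2].mean(0); o=m-.015*ex; print('origin',o, 'depth', (P[2:].mean(0)-m)@ex)
k=onz(c,195+420/4,105+462/4,.116); print('knob top',k,(k-o)@ex,(k-o)@ey); k=onz(s,200+508/5,130+425/5,.116); print(k,(k-o)@ex,(k-o)@ey)
def loc(c,pts,z,n):
    for u,v in pts:
        p=onz(c,u,v,z); print(n,p.round(3),((p-o)@ex).round(4),((p-o)@ey).round(4))
loc(c,[(195+x/4,105+y/4) for x,y in((292,232),(312,378),(465,352))],.066+.012+.025,'block')
loc(s,[(200+x/5,130+y/5) for x,y in((378,418),(282,312),(487,348))],.066+.012+.025,'blockS')
loc(c,[(195+x/4,105+y/4) for x,y in((395,225),(434,352))],.066+.012+.025+.007,'stick')
loc(s,[(200+x/5,130+y/5) for x,y in((357,258),(475,343))],.066+.012+.025+.007,'stick')
loc(c,[(195+x/4,105+y/4) for x,y in((365,397),(397,393))],.066+.006,'grips')
for p in ((126,237),(171,236),(171,312),(126,313)): print('tray',onz(c,*p,.016).round(3))
```

```text
top [0.6569 0.0713 0.182 ]
top [ 0.6945 -0.2768  0.182 ]
top [ 0.7879 -0.269   0.182 ]
top [0.7488 0.0834 0.182 ]
side [0.6576 0.0719 0.182 ]
side [ 0.695  -0.2763  0.182 ]
side [ 0.7849 -0.2664  0.182 ]
side [0.7455 0.0826 0.182 ]
w 0.3514972176174153
yaw 0.1093209345594873
origin [ 0.6610634  -0.10411668  0.182     ] depth 0.09137046058902179
knob top [ 0.54437987 -0.11732172  0.116     ] -0.11742768751864986 -0.00039565301140567945
[ 0.54493048 -0.11839477  0.116     ] -0.11699743841190961 -0.0015223696513010255
block [ 0.685 -0.041  0.103] 0.0303 0.0599
block [ 0.596 -0.054  0.103] -0.0593 0.0572
block [ 0.612 -0.145  0.103] -0.053 -0.0354
blockS [ 0.596 -0.052  0.103] -0.0586 0.0587
blockS [ 0.698 -0.036  0.103] 0.0441 0.0641
blockS [ 0.607 -0.14   0.103] -0.0573 -0.0295
stick [ 0.688 -0.103  0.11 ] 0.0268 -0.0017
stick [ 0.611 -0.126  0.11 ] -0.0523 -0.0164
stick [ 0.707 -0.097  0.11 ] 0.0462 0.0019
stick [ 0.611 -0.133  0.11 ] -0.0529 -0.0228
grips [ 0.589 -0.086  0.072] -0.0694 0.0256
grips [ 0.592 -0.106  0.072] -0.069 0.0059
tray [0.512 0.314 0.016]
tray [0.515 0.202 0.016]
tray [0.327 0.196 0.016]
tray [0.325 0.306 0.016]
```

```bash
cat >> h.py <<'E'
YAW=0.1093; O=np.array([0.6611,-0.1041,0.]); EX=np.array([np.cos(YAW),np.sin(YAW),0]); EY=np.array([-np.sin(YAW),np.cos(YAW),0]); EZ=np.array([0,0,1.])
def H(x,y,z): return O+EX*x+EY*y+EZ*z           # housing -> world
def B(x,y,z,th=.45):                             # bin_hinge axes -> world
    c,s=np.cos(th),np.sin(th); return H(x*c-z*s, y, .06+x*s+z*c)
def toB(p,th=.45):
    d=np.asarray(p)-O; x,y,z=d@EX,d@EY,d[2]-.06; c,s=np.cos(th),np.sin(th); return np.array([x*c+z*s,y,-x*s+z*c])
def tool(yaw,lean=0):  # tool y down, lean: tool y tilts toward +housing x
    r=R.from_euler('xyz',[-np.pi/2,0,yaw])
    return R.from_rotvec(-lean*EY)*r
def cur():
    s=get_state(); return np.array(s['tool_pos']),R.from_euler('xyz',s['orientation'])
def plan(p1,r1,n,p0=None,r0=None):
    if p0 is None: p0,r0=cur()
    w=(r0.inv()*r1).as_rotvec()/n; D=R.from_rotvec(w).as_matrix()
    S=sum(np.linalg.matrix_power(D,i) for i in range(n))
    t=np.linalg.solve(S,r0.inv().apply(p1-p0))
    print('n',n,'t cm',(t*100).round(2),'w deg',np.degrees(w).round(2)); return t,w
E
python3 - <<'E'
from h import *
print(cur()[1].as_matrix().round(3)); print(tool(1.68).as_matrix().round(3)); print(tool(1.68,.45).apply([0,1,0]))
print(B(-.119,0,.056),H(-.119,0,.116))
plan(H(-.119,0,.18),tool(1.68),24)
E
```

```text
[[ 0.296 -0.    -0.955]
 [ 0.955 -0.001  0.296]
 [-0.001 -1.     0.   ]]
[[-0.109 -0.    -0.994]
 [ 0.994  0.    -0.109]
 [ 0.    -1.     0.   ]]
[ 0.43236996  0.04744713 -0.9004471 ]
[ 0.53037349 -0.11844558  0.05866414] [ 0.54281011 -0.11708082  0.116     ]
n 24 t cm [-2.41  0.21 -1.89] w deg [-0.   -0.98 -0.  ]
```

Request:
{"method": "arm_command", "body": {
  "plan": [
    {"tx": -2.4,"ty": 0.2,"tz": -1.9,"wy": -1,"jaw": -1},
    {"tx": -2.4,"ty": 0.2,"tz": -1.9,"wy": -1,"jaw": -1},
    {"tx": -2.4,"ty": 0.2,"tz": -1.9,"wy": -1,"jaw": -1},
    {"tx": -2.4,"ty": 0.2,"tz": -1.9,"wy": -1,"jaw": -1},
    {"tx": -2.4,"ty": 0.2,"tz": -1.9,"wy": -1,"jaw": -1},
    {"tx": -2.4,"ty": 0.2,"tz": -1.9,"wy": -1,"jaw": -1},
    {"tx": -2.4,"ty": 0.2,"tz": -1.9,"wy": -1,"jaw": -1},
    {"tx": -2.4,"ty": 0.2,"tz": -1.9,"wy": -1,"jaw": -1}
  ]
}}

```text
invalid input
```

Request:
{"method": "arm_command", "body": {
  "plan": [
    {"tx": -2.4,"ty": 0.2,"tz": -1.9,"wy": -1,"jaw": -1},
    {"tx": -2.4,"ty": 0.2,"tz": -1.9,"wy": -1,"jaw": -1},
    {"tx": -2.4,"ty": 0.2,"tz": -1.9,"wy": -1,"jaw": -1},
    {"tx": -2.4,"ty": 0.2,"tz": -1.9,"wy": -1,"jaw": -1},
    {"tx": -2.4,"ty": 0.2,"tz": -1.9,"wy": -1,"jaw": -1},
    {"tx": -2.4,"ty": 0.2,"tz": -1.9,"wy": -1,"jaw": -1},
    {"tx": -2.4,"ty": 0.2,"tz": -1.9,"wy": -1,"jaw": -1},
    {"tx": -2.4,"ty": 0.2,"tz": -1.9,"wy": -1,"jaw": -1}
  ]
}}

```text
invalid input
```

Run:
```python
from h import *
print(cur()[0],get_state()['t'])
plan(H(-.122,0,.155),tool(1.68),8)
```

```text
[0.1554265  0.50119542 0.23055927] 0.1
n 8 t cm [-7.14  0.95 -5.75] w deg [-0.   -2.94 -0.01]
```

Request:
{"method": "arm_command", "body": {
  "plan": [
    {"tx": -2.4,"ty": 0.2,"tz": -1.9,"wx": 0,"wy": -1,"wz": 0,"jaw": -1},
    {"tx": -2.4,"ty": 0.2,"tz": -1.9,"wx": 0,"wy": -1,"wz": 0,"jaw": -1},
    {"tx": -2.4,"ty": 0.2,"tz": -1.9,"wx": 0,"wy": -1,"wz": 0,"jaw": -1},
    {"tx": -2.4,"ty": 0.2,"tz": -1.9,"wx": 0,"wy": -1,"wz": 0,"jaw": -1},
    {"tx": -2.4,"ty": 0.2,"tz": -1.9,"wx": 0,"wy": -1,"wz": 0,"jaw": -1},
    {"tx": -2.4,"ty": 0.2,"tz": -1.9,"wx": 0,"wy": -1,"wz": 0,"jaw": -1},
    {"tx": -2.4,"ty": 0.2,"tz": -1.9,"wx": 0,"wy": -1,"wz": 0,"jaw": -1},
    {"tx": -2.4,"ty": 0.2,"tz": -1.9,"wx": 0,"wy": -1,"wz": 0,"jaw": -1}
  ]
}}

```text
t: 0.77
tool_pos: [0.2576, 0.2776, 0.2149]
orientation: [-1.571, 0.0, 1.411]
ft_force: [1.1, -0.4, -0.5]
grip_width: -0.002
```

Request:
{"method": "arm_command", "body": {
  "plan": [
    {"tx": -2.4,"ty": 0.2,"tz": -1.9,"wx": 0,"wy": -1,"wz": 0,"jaw": -1},
    {"tx": -2.4,"ty": 0.2,"tz": -1.9,"wx": 0,"wy": -1,"wz": 0,"jaw": -1},
    {"tx": -2.4,"ty": 0.2,"tz": -1.9,"wx": 0,"wy": -1,"wz": 0,"jaw": -1},
    {"tx": -2.4,"ty": 0.2,"tz": -1.9,"wx": 0,"wy": -1,"wz": 0,"jaw": -1},
    {"tx": -2.4,"ty": 0.2,"tz": -1.9,"wx": 0,"wy": -1,"wz": 0,"jaw": -1},
    {"tx": -2.4,"ty": 0.2,"tz": -1.9,"wx": 0,"wy": -1,"wz": 0,"jaw": -1},
    {"tx": -2.4,"ty": 0.2,"tz": -1.9,"wx": 0,"wy": -1,"wz": 0,"jaw": -1},
    {"tx": -2.4,"ty": 0.2,"tz": -1.9,"wx": 0,"wy": -1,"wz": 0,"jaw": -1}
  ]
}}

```text
t: 1.43
tool_pos: [0.3899, 0.0714, 0.199]
orientation: [-1.571, -0.0, 1.55]
ft_force: [0.4, 0.6, 0.8]
grip_width: 0.002
```

Run:
```python
from h import *
print(cur()[0],get_state()['t'])
plan(H(-.122,0,.155),tool(1.68),8)
```

```text
[0.38989272 0.07144341 0.19901808] 1.4333
n 8 t cm [-2.43  0.55 -1.79] w deg [-0.   -0.93  0.  ]
```

Request:
{"method": "arm_command", "body": {
  "plan": [
    {"tx": -2.43,"ty": 0.5,"tz": -1.8,"wx": 0,"wy": -0.93,"wz": 0,"jaw": -1},
    {"tx": -2.43,"ty": 0.5,"tz": -1.8,"wx": 0,"wy": -0.93,"wz": 0,"jaw": -1},
    {"tx": -2.43,"ty": 0.5,"tz": -1.8,"wx": 0,"wy": -0.93,"wz": 0,"jaw": -1},
    {"tx": -2.43,"ty": 0.5,"tz": -1.8,"wx": 0,"wy": -0.93,"wz": 0,"jaw": -1},
    {"tx": -2.43,"ty": 0.5,"tz": -1.8,"wx": 0,"wy": -0.93,"wz": 0,"jaw": -1},
    {"tx": -2.43,"ty": 0.5,"tz": -1.8,"wx": 0,"wy": -0.93,"wz": 0,"jaw": -1},
    {"tx": -2.43,"ty": 0.5,"tz": -1.8,"wx": 0,"wy": -0.93,"wz": 0,"jaw": -1},
    {"tx": -2.43,"ty": 0.5,"tz": -1.8,"wx": 0,"wy": -0.93,"wz": 0,"jaw": -1}
  ]
}}

```text
t: 2.1
tool_pos: [0.5406, -0.1174, 0.1584]
orientation: [-1.57, -0.0, 1.68]
ft_force: [0.5, -0.7, -0.1]
grip_width: -0.0
```

Run:
```python
from h import *
print(cur()[0])
plan(H(-.122,0,.130),tool(1.68),8)
# press path: knob top surface
for th in (0,.1,.2,.3,.4,.45): print(th, B(-.119,0,.056,th).round(4))
```

```text
[ 0.54064662 -0.11742467  0.15840755]
n 8 t cm [0.   0.36 0.01] w deg [-0.01 -0.    0.  ]
0 [ 0.5428 -0.1171  0.116 ]
0.1 [ 0.5378 -0.1176  0.1038]
0.2 [ 0.5341 -0.118   0.0912]
0.3 [ 0.5316 -0.1183  0.0783]
0.4 [ 0.5305 -0.1184  0.0652]
0.45 [ 0.5304 -0.1184  0.0587]
```

Request:
{"method": "arm_command", "body": {
  "plan": [
    {"tx": 0,"ty": 0.4,"tz": 0,"wx": 0,"wy": 0,"wz": 0,"jaw": -1},
    {"tx": 0,"ty": 0.4,"tz": 0,"wx": 0,"wy": 0,"wz": 0,"jaw": -1},
    {"tx": 0,"ty": 0.4,"tz": 0,"wx": 0,"wy": 0,"wz": 0,"jaw": -1},
    {"tx": 0,"ty": 0.4,"tz": 0,"wx": 0,"wy": 0,"wz": 0,"jaw": -1},
    {"tx": 0,"ty": 0.4,"tz": 0,"wx": 0,"wy": 0,"wz": 0,"jaw": -1},
    {"tx": 0,"ty": 0.4,"tz": 0,"wx": 0,"wy": 0,"wz": 0,"jaw": -1},
    {"tx": 0,"ty": 0.4,"tz": 0.1,"wx": 0,"wy": 0,"wz": 0,"jaw": -1},
    {"tx": 0,"ty": 0.4,"tz": 0.1,"wx": 0,"wy": 0,"wz": 0,"jaw": -1}
  ]
}}

```text
t: 2.77
tool_pos: [0.538, -0.116, 0.1273]
orientation: [-1.571, 0.0, 1.68]
ft_force: [-1.9, 0.5, 2.9]
grip_width: 0.002
```

Request:
{"method": "arm_command", "body": {
  "plan": [
    {"tx": 0,"ty": 0.4,"tz": 0.1,"wx": 0,"wy": 0,"wz": 0,"jaw": -1},
    {"tx": 0,"ty": 0.4,"tz": 0.1,"wx": 0,"wy": 0,"wz": 0,"jaw": -1},
    {"tx": 0,"ty": 0.4,"tz": 0.1,"wx": 0,"wy": 0,"wz": 0,"jaw": -1},
    {"tx": 0,"ty": 0.4,"tz": 0.1,"wx": 0,"wy": 0,"wz": 0,"jaw": -1},
    {"tx": 0,"ty": 0.4,"tz": 0.1,"wx": 0,"wy": 0,"wz": 0,"jaw": -1},
    {"tx": 0,"ty": 0.4,"tz": 0.1,"wx": 0,"wy": 0,"wz": 0,"jaw": -1},
    {"tx": 0,"ty": 0.4,"tz": 0,"wx": 0,"wy": 0,"wz": 0,"jaw": -1},
    {"tx": 0,"ty": 0.4,"tz": 0,"wx": 0,"wy": 0,"wz": 0,"jaw": -1}
  ]
}}

```text
t: 3.43
tool_pos: [0.5322, -0.1169, 0.0948]
orientation: [-1.571, -0.0, 1.679]
ft_force: [-0.6, -0.1, 0.3]
grip_width: 0.0
```

Request:
{"method": "arm_command", "body": {
  "plan": [
    {"tx": 0,"ty": 0.35,"tz": 0,"wx": 0,"wy": 0,"wz": 0,"jaw": -1},
    {"tx": 0,"ty": 0.35,"tz": 0,"wx": 0,"wy": 0,"wz": 0,"jaw": -1},
    {"tx": 0,"ty": 0.35,"tz": 0,"wx": 0,"wy": 0,"wz": 0,"jaw": -1},
    {"tx": 0,"ty": 0.35,"tz": 0,"wx": 0,"wy": 0,"wz": 0,"jaw": -1},
    {"tx": 0,"ty": 0.35,"tz": 0,"wx": 0,"wy": 0,"wz": 0,"jaw": -1},
    {"tx": 0,"ty": 0.35,"tz": 0,"wx": 0,"wy": 0,"wz": 0,"jaw": -1},
    {"tx": 0,"ty": 0.2,"tz": 0,"wx": 0,"wy": 0,"wz": 0,"jaw": -1},
    {"tx": 0,"ty": 0.1,"tz": 0,"wx": 0,"wy": 0,"wz": 0,"jaw": -1}
  ]
}}

```text
t: 4.1
tool_pos: [0.5323, -0.117, 0.0726]
orientation: [-1.571, 0.0, 1.679]
ft_force: [-7.5, 0.9, 15.1]
grip_width: 0.0
```

Request:
{"method": "arm_command", "body": {
  "plan": [
    {"tx": 0,"ty": -0.5,"tz": 0,"wx": 0,"wy": 0,"wz": 0,"jaw": -1},
    {"tx": 0,"ty": -2,"tz": 0,"wx": 0,"wy": 0,"wz": 0,"jaw": -1},
    {"tx": 0,"ty": -2,"tz": 1,"wx": 0,"wy": 0,"wz": 0,"jaw": -1},
    {"tx": 0,"ty": -2.5,"tz": 2,"wx": 0,"wy": 0,"wz": 0,"jaw": -1},
    {"tx": 1,"ty": -2.5,"tz": 2,"wx": 0,"wy": 0,"wz": 0,"jaw": -1},
    {"tx": 3,"ty": -2,"tz": 2,"wx": 0,"wy": 0,"wz": 0,"jaw": -1},
    {"tx": 3,"ty": -2,"tz": 2,"wx": 0,"wy": 0,"wz": 0,"jaw": -1},
    {"tx": 3,"ty": 0,"tz": 2,"wx": 0,"wy": 0,"wz": 0,"jaw": -1}
  ]
}}

```text
t: 4.77
tool_pos: [0.4124, -0.029, 0.2104]
orientation: [-1.578, 0.002, 1.678]
ft_force: [1.2, 1.2, 0.7]
grip_width: 0.003
```

```bash
cat > crop.py <<'E'
import sys; from h import *
i=sys.argv[1]
for n,(y0,y1,x0,x1) in(('top',(105,245,195,395)),('side',(130,270,200,360))):
    c=snap(n,n+i+'.png'); a=c['frame'][y0:y1,x0:x1,::-1]; cv2.imwrite('pics/%s%s_c.png'%(n,i),cv2.resize(a,None,fx=4,fy=4,interpolation=2))
E
python3 crop.py 1
```

```text
(no output)
```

View pics/top1_c.png

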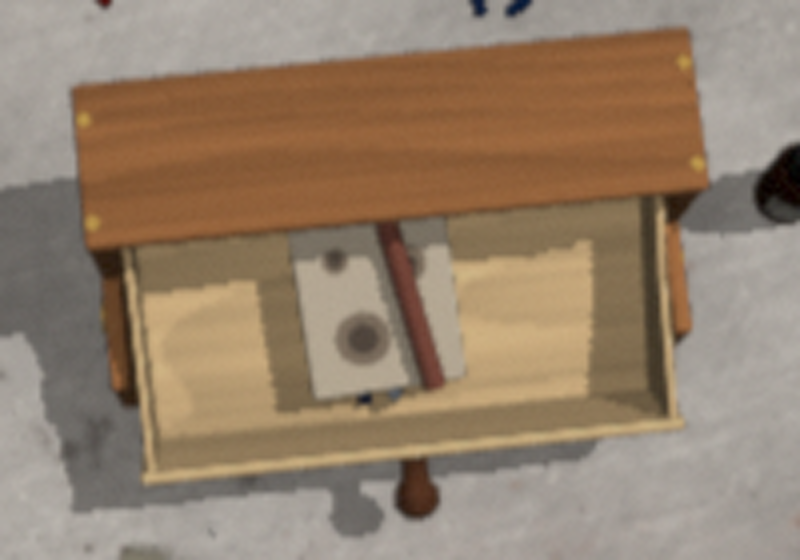

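View pics/side1_c.png

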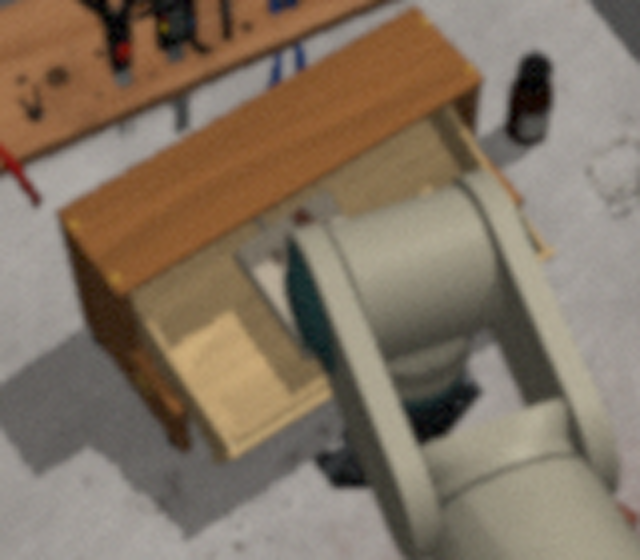

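```bash
cat >> h.py <<'E'
def onB(c,u,v,zb,th=.45):   # intersect with bin plane z=zb -> bin coords
    e,d=ray(c,u,v); n=B(0,0,1,th)-B(0,0,0,th); p0=B(0,0,zb,th); t=(p0-e)@n/(d@n); return toB(e+d*t,th)
E
python3 - <<'E'
from h import *
c=load('top1')
for th in (.38,.42,.45): print(th,proj(c,B(-.119,0,.056,th)),'meas',(195+417/4,105+497/4))
f=lambda x,y:(195+x/4,105+y/4)
for n,p,z in (('bl',(315,398),.043),('br',(465,375),.043),('bl top',(290,240),.043),('br top',(450,215),.043),('stick f',(435,385),.05),('stick b',(388,228),.05),('gripL',(362,400),.012),('gripR',(395,393),.012),('pan l',(147,482),.072),('pan r',(682,424),.072)): print(n,onB(c,*f(*p),z).round(4))
E
```

```text
0.38 (np.float64(299.3745887962503), np.float64(228.43299328112624)) meas (299.25, 229.25)
0.42 (np.float64(299.268566295945), np.float64(228.73616533439412)) meas (299.25, 229.25)
0.45 (np.float64(299.1833313630166), np.float64(228.90628540254872)) meas (299.25, 229.25)
bl [-0.0541  0.0561  0.043 ]
br [-0.0492 -0.0362  0.043 ]
bl top [0.0452 0.0619 0.043 ]
br top [ 0.0508 -0.0342  0.043 ]
stick f [-0.0514 -0.0169  0.05  ]
stick b [0.0482 0.0037 0.05  ]
gripL [-0.0682  0.0263  0.012 ]
gripR [-0.0658  0.0053  0.012 ]
pan l [-0.0866  0.1614  0.072 ]
pan r [-0.0849 -0.1623  0.072 ]
```

Run:
```python
from h import *
T=tool(1.68,.45)
p=B(-.005,.092,.125); print(p)
plan(p,T,8)
plan(B(-.005,.092,.023),T,8,p,T)
```

```text
[ 0.59254279 -0.019071    0.17038106]
n 8 t cm [-0.15  0.91 -2.15] w deg [-3.2   0.02  0.  ]
n 8 t cm [ 0.    1.28 -0.  ] w deg [0. 0. 0.]
```

Request:
{"method": "arm_command", "body": {
  "plan": [
    {"tx": -0.15,"ty": 0.9,"tz": -2.15,"wx": -3.2,"wy": 0,"wz": 0,"jaw": -1},
    {"tx": -0.15,"ty": 0.9,"tz": -2.15,"wx": -3.2,"wy": 0,"wz": 0,"jaw": -1},
    {"tx": -0.15,"ty": 0.9,"tz": -2.15,"wx": -3.2,"wy": 0,"wz": 0,"jaw": -1},
    {"tx": -0.15,"ty": 0.9,"tz": -2.15,"wx": -3.2,"wy": 0,"wz": 0,"jaw": -1},
    {"tx": -0.15,"ty": 0.9,"tz": -2.15,"wx": -3.2,"wy": 0,"wz": 0,"jaw": -1},
    {"tx": -0.15,"ty": 0.9,"tz": -2.15,"wx": -3.2,"wy": 0,"wz": 0,"jaw": -1},
    {"tx": -0.15,"ty": 0.9,"tz": -2.15,"wx": -3.2,"wy": 0,"wz": 0,"jaw": -1},
    {"tx": -0.15,"ty": 0.9,"tz": -2.15,"wx": -3.2,"wy": 0,"wz": 0,"jaw": -1}
  ]
}}

```text
t: 5.53
tool_pos: [0.5947, -0.0223, 0.1685]
orientation: [-2.019, 0.0, 1.679]
ft_force: [-0.0, 0.7, 0.1]
grip_width: 0.001
```

Run:
```python
from h import *
T=tool(1.68,.45); p,r=cur(); print(toB(p), (r.inv()*T).as_rotvec())
plan(B(-.005,.092,.023),T,8)
```

```text
[-0.00420374  0.08859189  0.1225298 ] [-0.00130692 -0.00120848 -0.00073203]
n 8 t cm [0.04 1.24 0.01] w deg [-0.01 -0.01 -0.01]
```

Request:
{"method": "arm_command", "body": {
  "plan": [
    {"tx": 0.1,"ty": 1.5,"tz": 0,"wx": 0,"wy": 0,"wz": 0,"jaw": -1},
    {"tx": 0.1,"ty": 1.5,"tz": 0,"wx": 0,"wy": 0,"wz": 0,"jaw": -1},
    {"tx": 0.1,"ty": 1.5,"tz": 0,"wx": 0,"wy": 0,"wz": 0,"jaw": -1},
    {"tx": 0,"ty": 1.5,"tz": 0,"wx": 0,"wy": 0,"wz": 0,"jaw": -1},
    {"tx": 0,"ty": 1.5,"tz": 0,"wx": 0,"wy": 0,"wz": 0,"jaw": -1},
    {"tx": 0,"ty": 1.2,"tz": 0,"wx": 0,"wy": 0,"wz": 0,"jaw": -1},
    {"tx": 0,"ty": 0.8,"tz": 0,"wx": 0,"wy": 0,"wz": 0,"jaw": -1},
    {"tx": 0,"ty": 0.4,"tz": 0,"wx": 0,"wy": 0,"wz": 0,"jaw": -1}
  ]
}}

```text
t: 6.2
tool_pos: [0.6355, -0.0144, 0.0781]
orientation: [-2.015, -0.0, 1.679]
ft_force: [-1.3, -0.5, -0.9]
grip_width: -0.0
```

Request:
{"method": "arm_command", "body": {
  "plan": [
    {"tx": -0.4,"ty": 0,"tz": 0,"wx": 0,"wy": 0,"wz": 0,"jaw": -1},
    {"tx": -0.6,"ty": 0,"tz": 0,"wx": 0,"wy": 0,"wz": 0,"jaw": -1},
    {"tx": -0.6,"ty": 0,"tz": 0,"wx": 0,"wy": 0,"wz": 0,"jaw": -1},
    {"tx": -0.6,"ty": 0,"tz": 0,"wx": 0,"wy": 0,"wz": 0,"jaw": -1},
    {"tx": -0.6,"ty": 0,"tz": 0,"wx": 0,"wy": 0,"wz": 0,"jaw": -1},
    {"tx": -0.6,"ty": 0,"tz": 0,"wx": 0,"wy": 0,"wz": 0,"jaw": -1},
    {"tx": -0.6,"ty": 0,"tz": 0,"wx": 0,"wy": 0,"wz": 0,"jaw": -1},
    {"tx": -0.6,"ty": 0,"tz": 0,"wx": 0,"wy": 0,"wz": 0,"jaw": -1}
  ]
}}

```text
t: 6.87
tool_pos: [0.6407, -0.0607, 0.0803]
orientation: [-2.018, 0.0, 1.679]
ft_force: [-0.0, 0.1, -0.3]
grip_width: -0.0
```

```bash
python3 - <<'E'
from h import *
p,r=cur(); print(toB(p))
E
python3 crop.py 2
```

```text
[-0.00517338  0.04539329  0.02499621]
```

View pics/top2_c.png

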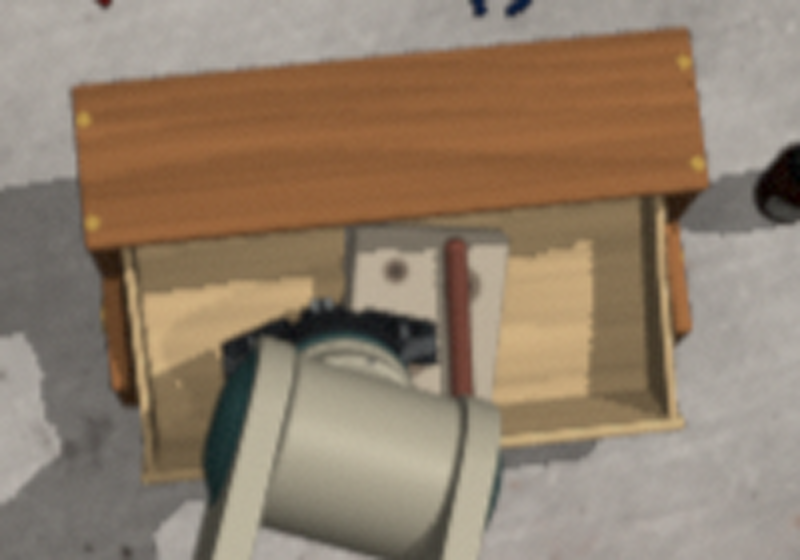

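View pics/side2_c.png

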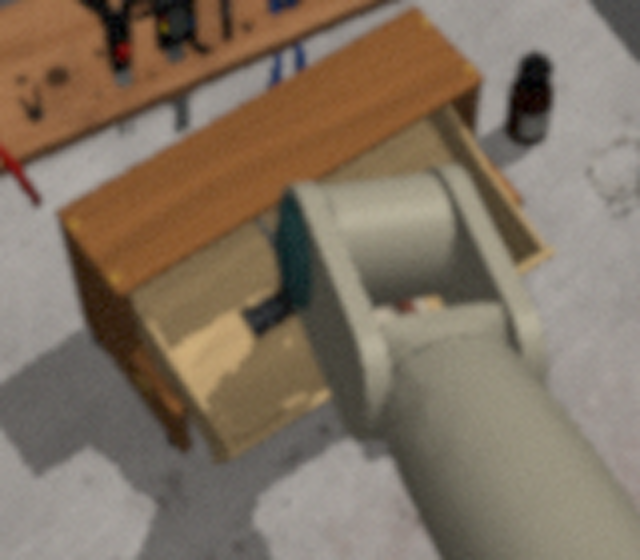

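Request:
{"method": "arm_command", "body": {
  "plan": [
    {"tx": 0.1,"ty": 0.1,"tz": 0.4,"wx": 0,"wy": 0,"wz": 0,"jaw": -1},
    {"tx": 0,"ty": 0.1,"tz": 0.5,"wx": 0,"wy": 0,"wz": 0,"jaw": -1},
    {"tx": -0.1,"ty": 0,"tz": 0.5,"wx": 0,"wy": 0,"wz": 0,"jaw": -1},
    {"tx": -0.6,"ty": 0,"tz": 0.2,"wx": 0,"wy": 0,"wz": 0,"jaw": -1},
    {"tx": -0.6,"ty": 0,"tz": 0,"wx": 0,"wy": 0,"wz": 0,"jaw": -1},
    {"tx": -0.6,"ty": 0,"tz": 0,"wx": 0,"wy": 0,"wz": 0,"jaw": -1},
    {"tx": -0.6,"ty": 0,"tz": 0,"wx": 0,"wy": 0,"wz": 0,"jaw": -1},
    {"tx": -0.6,"ty": 0,"tz": 0,"wx": 0,"wy": 0,"wz": 0,"jaw": -1}
  ]
}}

```text
t: 7.63
tool_pos: [0.6307, -0.092, 0.0716]
orientation: [-2.018, 0.0, 1.679]
ft_force: [-1.2, 1.0, -0.8]
grip_width: -0.0
```

Request:
{"method": "arm_command", "body": {
  "plan": [
    {"tx": -0.6,"ty": 0,"tz": 0,"wx": 0,"wy": 0,"wz": 0,"jaw": -1},
    {"tx": -0.6,"ty": 0,"tz": 0,"wx": 0,"wy": 0,"wz": 0,"jaw": -1},
    {"tx": -0.6,"ty": 0,"tz": 0,"wx": 0,"wy": 0,"wz": 0,"jaw": -1},
    {"tx": -0.6,"ty": 0,"tz": 0,"wx": 0,"wy": 0,"wz": 0,"jaw": -1},
    {"tx": -0.6,"ty": 0,"tz": 0,"wx": 0,"wy": 0,"wz": 0,"jaw": -1},
    {"tx": -0.6,"ty": 0,"tz": 0,"wx": 0,"wy": 0,"wz": 0,"jaw": -1},
    {"tx": -0.3,"ty": 0,"tz": 0,"wx": 0,"wy": 0,"wz": 0,"jaw": -1},
    {"tx": 0,"ty": 0,"tz": 0,"wx": 0,"wy": 0,"wz": 0,"jaw": -1}
  ]
}}

```text
t: 8.3
tool_pos: [0.6347, -0.1308, 0.0715]
orientation: [-2.018, 0.0, 1.678]
ft_force: [-0.0, -0.1, 0.5]
grip_width: -0.0
```

```bash
python3 - <<'E'
from h import *
p,r=cur(); print(toB(p))
E
python3 crop.py 3
```

```text
[-0.02123919 -0.02369986  0.02299217]
```

View pics/top3_c.png

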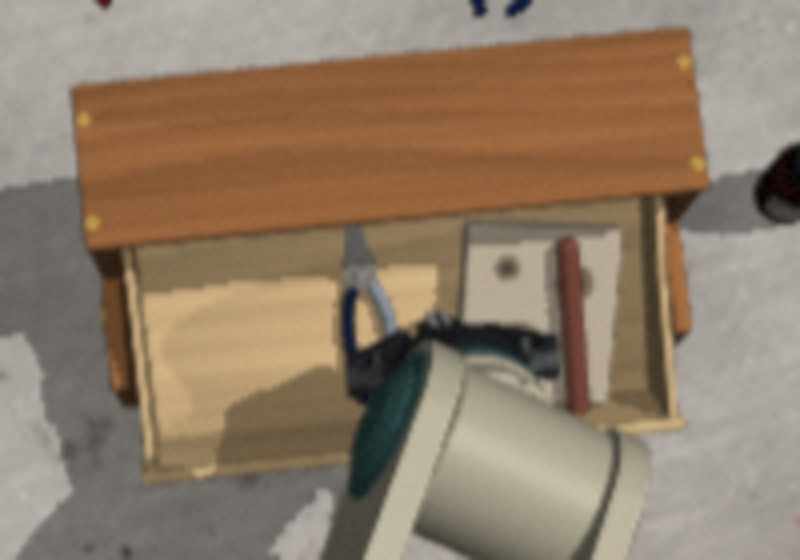

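View pics/side3_c.png

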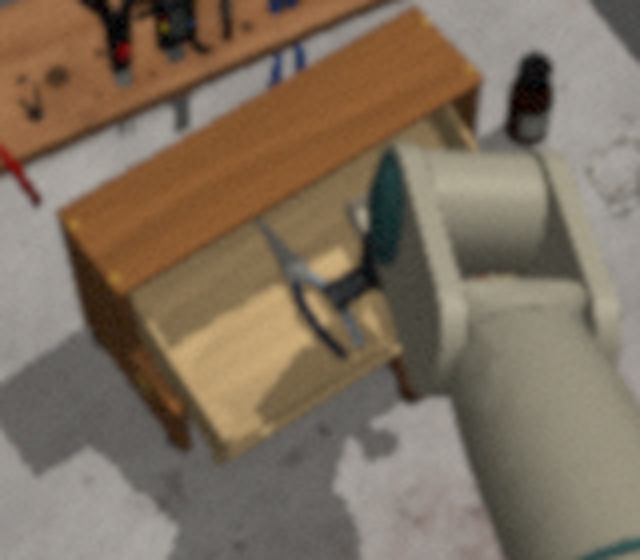

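Request:
{"method": "arm_command", "body": {
  "plan": [
    {"tx": -0.4,"ty": 0,"tz": 0,"wx": 0,"wy": 0,"wz": 0,"jaw": -1},
    {"tx": -0.4,"ty": 0,"tz": 0,"wx": 0,"wy": 0,"wz": 0,"jaw": -1},
    {"tx": -0.4,"ty": 0,"tz": 0,"wx": 0,"wy": 0,"wz": 0,"jaw": -1},
    {"tx": -0.3,"ty": 0,"tz": 0,"wx": 0,"wy": 0,"wz": 0,"jaw": -1},
    {"tx": 0.5,"ty": -0.3,"tz": 0,"wx": 0,"wy": 0,"wz": 0,"jaw": -1},
    {"tx": 0.5,"ty": -2,"tz": 0,"wx": 0,"wy": 0,"wz": 0,"jaw": -1},
    {"tx": 0,"ty": -3,"tz": 0,"wx": 0,"wy": 0,"wz": 0,"jaw": -1},
    {"tx": 0,"ty": -3,"tz": 0,"wx": 0,"wy": 0,"wz": 0,"jaw": -1}
  ]
}}

```text
t: 9.07
tool_pos: [0.5985, -0.1382, 0.1461]
orientation: [-2.016, -0.001, 1.68]
ft_force: [0.9, 0.4, 0.5]
grip_width: 0.003
```

Request:
{"method": "arm_command", "body": {
  "plan": [
    {"tx": 0,"ty": -2,"tz": 3,"wx": 0,"wy": 0,"wz": 0,"jaw": 0},
    {"tx": 0,"ty": 0,"tz": 4,"wx": 0,"wy": 0,"wz": 0,"jaw": 0},
    {"tx": 0,"ty": 0,"tz": 4,"wx": 0,"wy": 0,"wz": 0,"jaw": 0.4},
    {"tx": 0,"ty": 0,"tz": 4,"wx": 0,"wy": 0,"wz": 0,"jaw": 0.4},
    {"tx": 0,"ty": 0,"tz": 0,"wx": 0,"wy": 0,"wz": 0,"jaw": 0.4},
    {"tx": 0,"ty": 0,"tz": 0,"wx": 0,"wy": 0,"wz": 0,"jaw": 0.4},
    {"tx": 0,"ty": 0,"tz": 0,"wx": 0,"wy": 0,"wz": 0,"jaw": 0.4},
    {"tx": 0,"ty": 0,"tz": 0,"wx": 0,"wy": 0,"wz": 0,"jaw": 0.4}
  ]
}}

```text
t: 9.73
tool_pos: [0.4579, -0.1548, 0.1013]
orientation: [-2.02, 0.002, 1.679]
ft_force: [0.3, -0.6, -0.2]
grip_width: 0.698
```

```bash
python3 - <<'E'
from h import *
p,r=cur(); print(toB(p))
E
python3 crop.py 4
```

```text
[-0.16889692 -0.02826701  0.12743184]
```

View pics/top4_c.png

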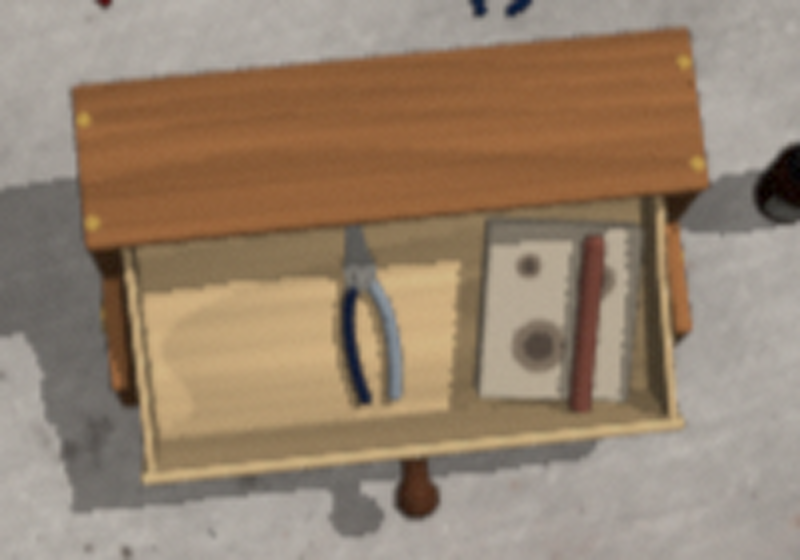

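Run:
```python
from h import *
c=load('top4'); f=lambda x,y:(195+x/4,105+y/4)
for n,p,z in (('tipL',(363,402),.012),('tipR',(394,400),.012),('nose visible',(354,228),.012),('pivot',(357,275),.014),('wideL',(342,335),.012),('wideR',(404,335),.012),('bFL',(480,399),.031),('bBL',(487,222),.031),('bFR',(628,400),.031),('bBR',(643,228),.031),('st',(593,236),.038),('st',(580,408),.038)): print(n,onB(c,*f(*p),z).round(4))
```

```text
tipL [-0.0696  0.0258  0.012 ]
tipR [-0.0703  0.0063  0.012 ]
nose visible [0.0416 0.0219 0.012 ]
pivot [0.0126 0.0227 0.014 ]
wideL [-0.0249  0.0351  0.012 ]
wideR [-0.029  -0.0032  0.012 ]
bFL [-0.0693 -0.0456  0.031 ]
bBL [ 0.0415 -0.0573  0.031 ]
bFR [-0.0798 -0.1376  0.031 ]
bBR [ 0.0283 -0.1517  0.031 ]
st [ 0.0281 -0.1198  0.038 ]
st [-0.0795 -0.1063  0.038 ]
```

```bash
cat >> h.py <<'E'
NB=np.array(B(0,0,1)-B(0,0,0))
def gripT(dy=.06): return R.from_rotvec(dy*NB)*tool(np.pi/2+YAW,.45)
E
python3 - <<'E'
from h import *
T=gripT(); p=B(-.012,.0195,.10)
plan(p,T,8)
plan(B(-.012,.0195,.0075),T,8,p,T)
E
```

```text
n 8 t cm [ 0.54  0.34 -1.98] w deg [-0.01 -0.43 -0.01]
n 8 t cm [ 0.    1.16 -0.  ] w deg [0. 0. 0.]
```

Request:
{"method": "arm_command", "body": {
  "plan": [
    {"tx": 0.54,"ty": 0.34,"tz": -2,"wx": 0,"wy": -0.43,"wz": 0,"jaw": 0.4},
    {"tx": 0.54,"ty": 0.34,"tz": -2,"wx": 0,"wy": -0.43,"wz": 0,"jaw": 0.4},
    {"tx": 0.54,"ty": 0.34,"tz": -2,"wx": 0,"wy": -0.43,"wz": 0,"jaw": 0.4},
    {"tx": 0.54,"ty": 0.34,"tz": -2,"wx": 0,"wy": -0.43,"wz": 0,"jaw": 0.4},
    {"tx": 0.54,"ty": 0.34,"tz": -2,"wx": 0,"wy": -0.43,"wz": 0,"jaw": 0.4},
    {"tx": 0.54,"ty": 0.34,"tz": -2,"wx": 0,"wy": -0.43,"wz": 0,"jaw": 0.4},
    {"tx": 0.54,"ty": 0.34,"tz": -2,"wx": 0,"wy": -0.43,"wz": 0,"jaw": 0.4},
    {"tx": 0.54,"ty": 0.34,"tz": -2,"wx": 0,"wy": -0.43,"wz": 0,"jaw": 0.4}
  ]
}}

```text
t: 10.5
tool_pos: [0.6071, -0.0896, 0.1441]
orientation: [-2.018, 0.026, 1.734]
ft_force: [-0.4, -0.5, -0.5]
grip_width: 0.7
```

Request:
{"method": "arm_command", "body": {
  "plan": [
    {"tx": 0,"ty": 1.5,"tz": 0,"wx": 0,"wy": 0,"wz": 0,"jaw": 0.4},
    {"tx": 0,"ty": 1.5,"tz": 0,"wx": 0,"wy": 0,"wz": 0,"jaw": 0.4},
    {"tx": 0,"ty": 1.5,"tz": 0,"wx": 0,"wy": 0,"wz": 0,"jaw": 0.4},
    {"tx": 0,"ty": 1,"tz": 0,"wx": 0,"wy": 0,"wz": 0,"jaw": 0.4},
    {"tx": 0,"ty": 0.5,"tz": 0,"wx": 0,"wy": 0,"wz": 0,"jaw": 0.4},
    {"tx": 0,"ty": 0.5,"tz": 0,"wx": 0,"wy": 0,"wz": 0,"jaw": 0.4},
    {"tx": 0,"ty": 0,"tz": 0,"wx": 0,"wy": 0,"wz": 0,"jaw": 0.4},
    {"tx": 0,"ty": 0,"tz": 0,"wx": 0,"wy": 0,"wz": 0,"jaw": 0.4}
  ]
}}

```text
t: 11.17
tool_pos: [0.6335, -0.0876, 0.0854]
orientation: [-2.017, 0.026, 1.733]
ft_force: [0.2, 0.5, -0.0]
grip_width: 0.698
```

```bash
python3 - <<'E'
from h import *
p,r=cur(); print(toB(p))
plan(B(-.012,.0195,.0075),gripT(),4)
E
python3 crop.py 5
```

```text
[-0.01204107  0.01945222  0.03401866]
n 4 t cm [ 0.    0.66 -0.  ] w deg [-0.04 -0.01 -0.01]
```

View pics/side5_c.png

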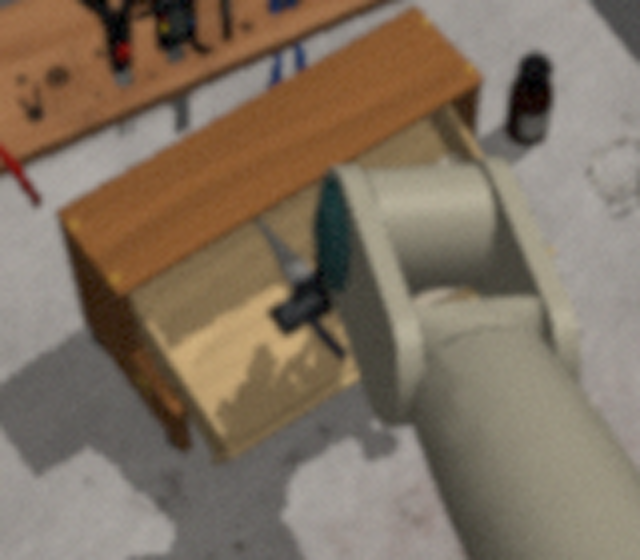

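View pics/top5_c.png

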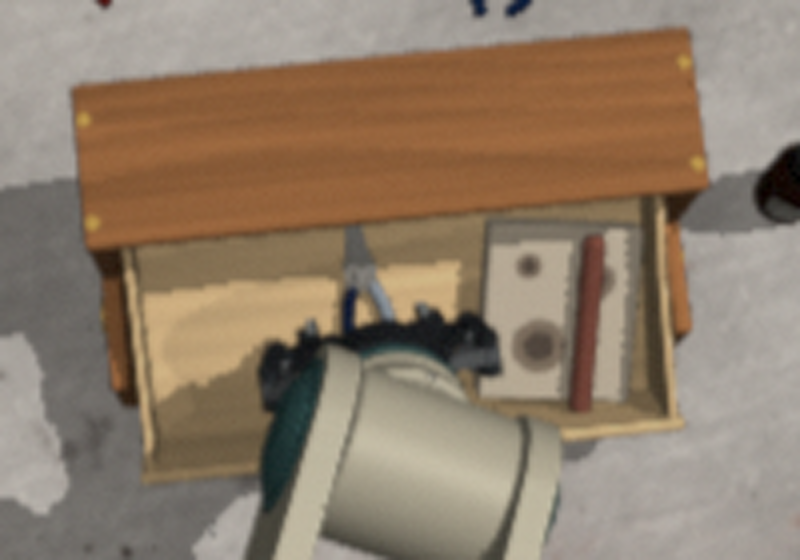

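Request:
{"method": "arm_command", "body": {
  "plan": [
    {"tx": 0,"ty": 0.6,"tz": 0,"wx": 0,"wy": 0,"wz": 0,"jaw": 0.4},
    {"tx": 0,"ty": 0.6,"tz": 0,"wx": 0,"wy": 0,"wz": 0,"jaw": 0.4},
    {"tx": 0,"ty": 0.5,"tz": 0,"wx": 0,"wy": 0,"wz": 0,"jaw": 0.4},
    {"tx": 0,"ty": 0.4,"tz": 0,"wx": 0,"wy": 0,"wz": 0,"jaw": 0.4},
    {"tx": 0,"ty": 0.3,"tz": 0,"wx": 0,"wy": 0,"wz": 0,"jaw": 0.4},
    {"tx": 0,"ty": 0.2,"tz": 0,"wx": 0,"wy": 0,"wz": 0,"jaw": 0.4},
    {"tx": 0,"ty": 0,"tz": 0,"wx": 0,"wy": 0,"wz": 0,"jaw": 0.4},
    {"tx": 0,"ty": 0,"tz": 0,"wx": 0,"wy": 0,"wz": 0,"jaw": 0.4}
  ]
}}

```text
t: 11.93
tool_pos: [0.6445, -0.0862, 0.0614]
orientation: [-2.017, 0.026, 1.733]
ft_force: [0.5, 0.2, 0.2]
grip_width: 0.7
```

Request:
{"method": "arm_command", "body": {
  "plan": [
    {"tx": 0,"ty": 0,"tz": 0,"wx": 0,"wy": 0,"wz": 0,"jaw": -0.2},
    {"tx": 0,"ty": 0,"tz": 0,"wx": 0,"wy": 0,"wz": 0,"jaw": -0.4},
    {"tx": 0,"ty": 0,"tz": 0,"wx": 0,"wy": 0,"wz": 0,"jaw": -0.6},
    {"tx": 0,"ty": 0,"tz": 0,"wx": 0,"wy": 0,"wz": 0,"jaw": -1},
    {"tx": 0,"ty": 0,"tz": 0,"wx": 0,"wy": 0,"wz": 0,"jaw": -1},
    {"tx": 0,"ty": 0,"tz": 0,"wx": 0,"wy": 0,"wz": 0,"jaw": -1},
    {"tx": 0,"ty": 0,"tz": 0,"wx": 0,"wy": 0,"wz": 0,"jaw": -1},
    {"tx": 0,"ty": 0,"tz": 0,"wx": 0,"wy": 0,"wz": 0,"jaw": -1}
  ]
}}

```text
t: 12.6
tool_pos: [0.6445, -0.0864, 0.0622]
orientation: [-2.018, 0.026, 1.733]
ft_force: [-5.6, -0.4, 5.1]
grip_width: 0.396
```

Request:
{"method": "arm_command", "body": {
  "plan": [
    {"tx": 0,"ty": -0.3,"tz": 0,"wx": 0,"wy": 0,"wz": 0,"jaw": -1},
    {"tx": 0,"ty": -0.6,"tz": 0,"wx": 0,"wy": 0,"wz": 0,"jaw": -1},
    {"tx": 0,"ty": -0.6,"tz": 0,"wx": 0,"wy": 0,"wz": 0,"jaw": -1},
    {"tx": 0,"ty": -0.6,"tz": 0,"wx": 0,"wy": 0,"wz": 0,"jaw": -1},
    {"tx": 0,"ty": -0.6,"tz": 0,"wx": 0,"wy": 0,"wz": 0,"jaw": -1},
    {"tx": 0,"ty": -0.6,"tz": 0,"wx": 0,"wy": 0,"wz": 0,"jaw": -1},
    {"tx": 0,"ty": -0.6,"tz": 0,"wx": 0,"wy": 0,"wz": 0,"jaw": -1},
    {"tx": 0,"ty": -0.6,"tz": 0,"wx": 0,"wy": 0,"wz": 0,"jaw": -1}
  ]
}}

```text
t: 13.27
tool_pos: [0.6249, -0.0884, 0.1027]
orientation: [-2.017, 0.026, 1.733]
ft_force: [-0.4, -0.4, -0.8]
grip_width: 0.399
```

Request:
{"method": "arm_command", "body": {
  "plan": [
    {"tx": 0,"ty": -0.6,"tz": 0.35,"wx": 4.3,"wy": 0,"wz": 0,"jaw": -1},
    {"tx": 0,"ty": -0.6,"tz": 0.35,"wx": 4.3,"wy": 0,"wz": 0,"jaw": -1},
    {"tx": 0,"ty": -0.6,"tz": 0.4,"wx": 4.3,"wy": 0,"wz": 0,"jaw": -1},
    {"tx": 0,"ty": -0.6,"tz": 0.5,"wx": 4.3,"wy": 0,"wz": 0,"jaw": -1},
    {"tx": 0,"ty": -0.6,"tz": 0.8,"wx": 4.3,"wy": 0,"wz": 0,"jaw": -1},
    {"tx": 0,"ty": -0.6,"tz": 1.2,"wx": 4.3,"wy": 0,"wz": 0,"jaw": -1},
    {"tx": 0,"ty": 0,"tz": 2,"wx": 0,"wy": 0,"wz": 0,"jaw": -1},
    {"tx": 0,"ty": 0,"tz": 2.5,"wx": 0,"wy": 0,"wz": 0,"jaw": -1}
  ]
}}

```text
t: 13.93
tool_pos: [0.5375, -0.1019, 0.1298]
orientation: [-1.567, 0.026, 1.734]
ft_force: [-0.1, -1.1, -1.3]
grip_width: 0.394
```

Run:
```python
from h import *
s=get_state();print(s['tool_pos'],s['orientation'],s['grip_width'])
for n in('top','side'):
    snap(n,n+'6.png')
a=cv2.imread('pics/side6.png')[130:370,150:450]; cv2.imwrite('pics/s6c.png',cv2.resize(a,None,fx=2.5,fy=2.5))
```

```text
[ 0.53750715 -0.1018545   0.1297759 ] [-1.56698626  0.02589693  1.73427538] 0.3943762279262892
```

View pics/top6.png

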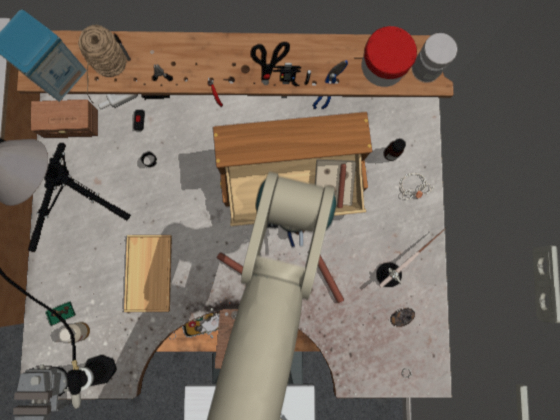

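View pics/s6c.png

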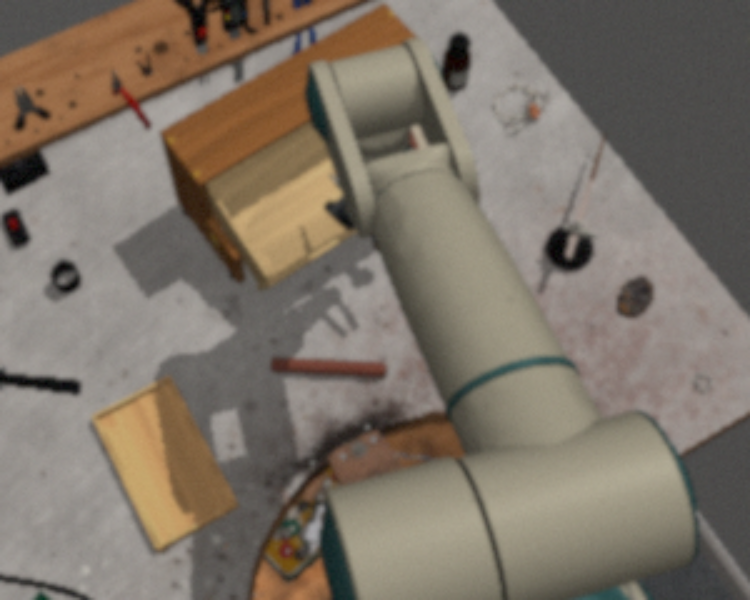

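Run:
```python
from h import *
s=load('side6')
P=[onz(s,150+x/2.5,130+y/2.5,.016) for x,y in((92,417),(172,379),(237,502),(160,552))]
print(np.round(P,3),np.mean(P,0))
T=tool(np.pi/2+.037); p=np.array([.409,.2545,.09])
plan(p,T,16)
plan(np.array([.409,.2545,.0095]),T,8,p,T)
```

```text
[[0.515 0.311 0.016]
 [0.512 0.202 0.016]
 [0.332 0.201 0.016]
 [0.324 0.307 0.016]] [0.42067189 0.2552517  0.016     ]
n 16 t cm [2.3  0.22 0.55] w deg [-0.02  0.45 -0.09]
n 8 t cm [ 0.    1.01 -0.  ] w deg [0. 0. 0.]
```

Request:
{"method": "arm_command", "body": {
  "plan": [
    {"tx": 2.3,"ty": 0.2,"tz": 0.55,"wx": 0,"wy": 0.45,"wz": -0.1,"jaw": -1},
    {"tx": 2.3,"ty": 0.2,"tz": 0.55,"wx": 0,"wy": 0.45,"wz": -0.1,"jaw": -1},
    {"tx": 2.3,"ty": 0.2,"tz": 0.55,"wx": 0,"wy": 0.45,"wz": -0.1,"jaw": -1},
    {"tx": 2.3,"ty": 0.2,"tz": 0.55,"wx": 0,"wy": 0.45,"wz": -0.1,"jaw": -1},
    {"tx": 2.3,"ty": 0.2,"tz": 0.55,"wx": 0,"wy": 0.45,"wz": -0.1,"jaw": -1},
    {"tx": 2.3,"ty": 0.2,"tz": 0.55,"wx": 0,"wy": 0.45,"wz": -0.1,"jaw": -1},
    {"tx": 2.3,"ty": 0.2,"tz": 0.55,"wx": 0,"wy": 0.45,"wz": -0.1,"jaw": -1},
    {"tx": 2.3,"ty": 0.2,"tz": 0.55,"wx": 0,"wy": 0.45,"wz": -0.1,"jaw": -1}
  ]
}}

```text
t: 14.7
tool_pos: [0.4686, 0.0751, 0.1107]
orientation: [-1.569, 0.012, 1.67]
ft_force: [0.8, 0.4, -1.0]
grip_width: 0.399
```

Request:
{"method": "arm_command", "body": {
  "plan": [
    {"tx": 2.3,"ty": 0.2,"tz": 0.55,"wx": 0,"wy": 0.45,"wz": -0.1,"jaw": -1},
    {"tx": 2.3,"ty": 0.2,"tz": 0.55,"wx": 0,"wy": 0.45,"wz": -0.1,"jaw": -1},
    {"tx": 2.3,"ty": 0.2,"tz": 0.55,"wx": 0,"wy": 0.45,"wz": -0.1,"jaw": -1},
    {"tx": 2.3,"ty": 0.2,"tz": 0.55,"wx": 0,"wy": 0.45,"wz": -0.1,"jaw": -1},
    {"tx": 2.3,"ty": 0.2,"tz": 0.55,"wx": 0,"wy": 0.45,"wz": -0.1,"jaw": -1},
    {"tx": 2.3,"ty": 0.2,"tz": 0.55,"wx": 0,"wy": 0.45,"wz": -0.1,"jaw": -1},
    {"tx": 2.3,"ty": 0.2,"tz": 0.55,"wx": 0,"wy": 0.45,"wz": -0.1,"jaw": -1},
    {"tx": 2.3,"ty": 0.2,"tz": 0.55,"wx": 0,"wy": 0.45,"wz": -0.1,"jaw": -1}
  ]
}}

```text
t: 15.37
tool_pos: [0.4114, 0.2556, 0.0937]
orientation: [-1.569, -0.003, 1.607]
ft_force: [-0.0, -0.4, -1.5]
grip_width: 0.401
```

Run:
```python
from h import *
print(cur()[0])
T=tool(np.pi/2+.037); 
plan(np.array([.409,.2545,.01]),T,8)
for n in('top','side'):
    snap(n,n+'7.png')
a=cv2.imread('pics/side7.png')[230:400,130:330]; b=cv2.imread('pics/top7.png')[210:340,90:240]; cv2.imwrite('pics/s7c.png',cv2.resize(a,None,fx=3,fy=3)); cv2.imwrite('pics/t7c.png',cv2.resize(b,None,fx=4,fy=4))
```

```text
[0.41138429 0.25555943 0.09373676]
n 8 t cm [-0.01  1.05  0.03] w deg [-0.01 -0.01  0.02]
```

View pics/t7c.png

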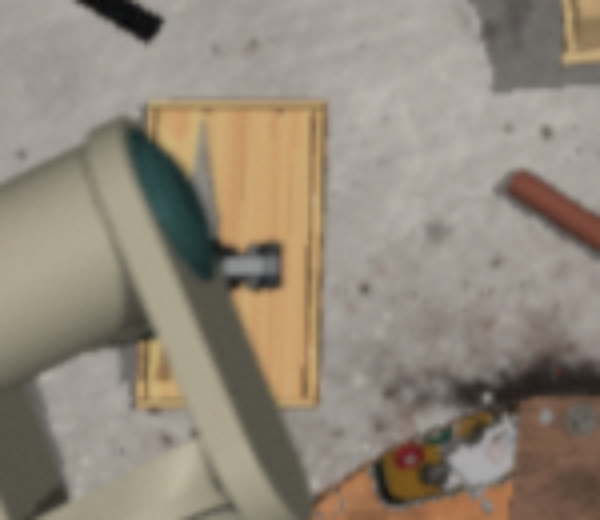

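View pics/s7c.png

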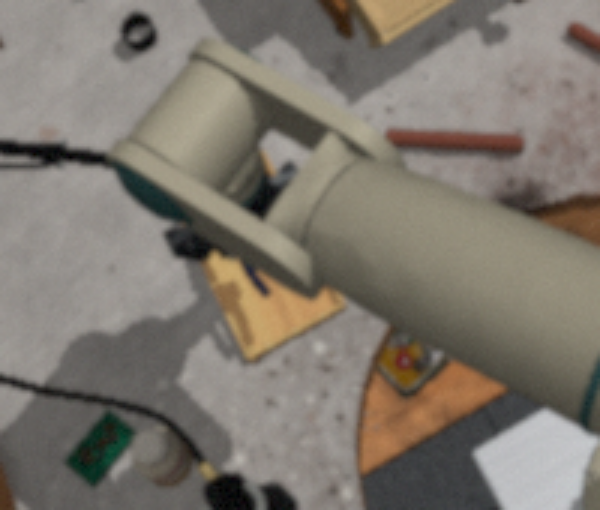

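Run:
```python
from h import *
c=load('top7'); print(onz(c,90+203/4,210+115/4,.097))
s=load('side7'); print(onz(s,130+262/3,230+290/3,.097))
```

```text
[0.50127102 0.25688758 0.097     ]
[0.35869085 0.26792518 0.097     ]
```

Request:
{"method": "arm_command", "body": {
  "plan": [
    {"tx": 0,"ty": 1.6,"tz": 0.2,"wx": 0,"wy": 0,"wz": 0,"jaw": -1},
    {"tx": 0,"ty": 1.6,"tz": 0.2,"wx": 0,"wy": 0,"wz": 0,"jaw": -1},
    {"tx": 0,"ty": 1.6,"tz": 0.2,"wx": 0,"wy": 0,"wz": 0,"jaw": -1},
    {"tx": 0,"ty": 1.4,"tz": 0,"wx": 0,"wy": 0,"wz": 0,"jaw": -1},
    {"tx": 0,"ty": 1.0,"tz": 0,"wx": 0,"wy": 0,"wz": 0,"jaw": -1},
    {"tx": 0,"ty": 0.6,"tz": 0,"wx": 0,"wy": 0,"wz": 0,"jaw": -1},
    {"tx": 0,"ty": 0.3,"tz": 0,"wx": 0,"wy": 0,"wz": 0,"jaw": -1},
    {"tx": 0,"ty": 0.2,"tz": 0,"wx": 0,"wy": 0,"wz": 0,"jaw": -1}
  ]
}}

```text
t: 16.13
tool_pos: [0.4057, 0.254, 0.0104]
orientation: [-1.569, -0.002, 1.607]
ft_force: [0.5, -0.4, -2.0]
grip_width: 0.397
```

Request:
{"method": "arm_command", "body": {
  "plan": [
    {"tx": 0,"ty": 0.15,"tz": 0,"wx": 0,"wy": 0,"wz": 0,"jaw": -1},
    {"tx": 0,"ty": 0,"tz": 0,"wx": 0,"wy": 0,"wz": 0,"jaw": -1},
    {"tx": 0,"ty": 0,"tz": 0,"wx": 0,"wy": 0,"wz": 0,"jaw": -0.1},
    {"tx": 0,"ty": 0,"tz": 0,"wx": 0,"wy": 0,"wz": 0,"jaw": 0.1},
    {"tx": 0,"ty": 0,"tz": 0,"wx": 0,"wy": 0,"wz": 0,"jaw": 0.35},
    {"tx": 0,"ty": 0,"tz": 0,"wx": 0,"wy": 0,"wz": 0,"jaw": 0.35},
    {"tx": 0,"ty": 0,"tz": 0,"wx": 0,"wy": 0,"wz": 0,"jaw": 0.35},
    {"tx": 0,"ty": 0,"tz": 0,"wx": 0,"wy": 0,"wz": 0,"jaw": 0.35}
  ]
}}

```text
t: 16.8
tool_pos: [0.4054, 0.2541, 0.0088]
orientation: [-1.568, -0.002, 1.608]
ft_force: [0.0, 0.1, 0.4]
grip_width: 0.672
```

Request:
{"method": "arm_command", "body": {
  "plan": [
    {"tx": 0,"ty": -0.5,"tz": 0,"wx": 0,"wy": 0,"wz": 0,"jaw": 0.35},
    {"tx": 0,"ty": -1.5,"tz": 0,"wx": 0,"wy": 0,"wz": 0,"jaw": 0.35},
    {"tx": 0,"ty": -2,"tz": 0,"wx": 0,"wy": 0,"wz": 0,"jaw": 0.35},
    {"tx": 0,"ty": -3,"tz": 0,"wx": 0,"wy": 0,"wz": 0,"jaw": 0},
    {"tx": -1,"ty": -3,"tz": 0,"wx": 0,"wy": 0,"wz": 0,"jaw": -1},
    {"tx": -2.5,"ty": 0,"tz": 0,"wx": 0,"wy": 0,"wz": 0,"jaw": -1},
    {"tx": -2.5,"ty": 0,"tz": 0,"wx": 0,"wy": 0,"wz": 0,"jaw": -1},
    {"tx": -2.5,"ty": 0,"tz": 0,"wx": 0,"wy": 0,"wz": 0,"jaw": -1}
  ]
}}

```text
t: 17.47
tool_pos: [0.4089, 0.1683, 0.1096]
orientation: [-1.57, -0.002, 1.608]
ft_force: [1.3, -0.0, -0.5]
grip_width: 0.006
```

Request:
{"method": "arm_command", "body": {
  "plan": [
    {"tx": -2.5,"ty": 0,"tz": 0,"wx": 0,"wy": 0,"wz": 0,"jaw": -1},
    {"tx": -2.5,"ty": 0,"tz": 0,"wx": 0,"wy": 0,"wz": 0,"jaw": -1},
    {"tx": -2.5,"ty": 0,"tz": 0,"wx": 0,"wy": 0,"wz": 0,"jaw": -1},
    {"tx": -2.5,"ty": 0,"tz": 0,"wx": 0,"wy": 0,"wz": 0,"jaw": -1},
    {"tx": -2.5,"ty": 0,"tz": 0,"wx": 0,"wy": 0,"wz": 0,"jaw": -1},
    {"tx": -2.5,"ty": 0,"tz": 0,"wx": 0,"wy": 0,"wz": 0,"jaw": -1},
    {"tx": -2.5,"ty": 0,"tz": 0,"wx": 0,"wy": 0,"wz": 0,"jaw": -1},
    {"tx": -2.5,"ty": 0,"tz": 0,"wx": 0,"wy": 0,"wz": 0,"jaw": -1}
  ]
}}

```text
t: 18.13
tool_pos: [0.4159, -0.0321, 0.1088]
orientation: [-1.569, -0.002, 1.608]
ft_force: [0.3, -0.5, -0.2]
grip_width: -0.003
```

Run:
```python
from h import *
s=get_state(); print(s['tool_pos'],s['t'])
for n in('top','side'): snap(n,n+'8.png')
a=cv2.imread('pics/side8.png')[230:400,130:330]; b=cv2.imread('pics/top8.png')[105:340,90:390]; cv2.imwrite('pics/s8c.png',cv2.resize(a,None,fx=3,fy=3)); cv2.imwrite('pics/t8c.png',cv2.resize(b,None,fx=2.5,fy=2.5,interpolation=2))
```

```text
[ 0.41594425 -0.03209107  0.10876044] 18.1333
```

View pics/t8c.png

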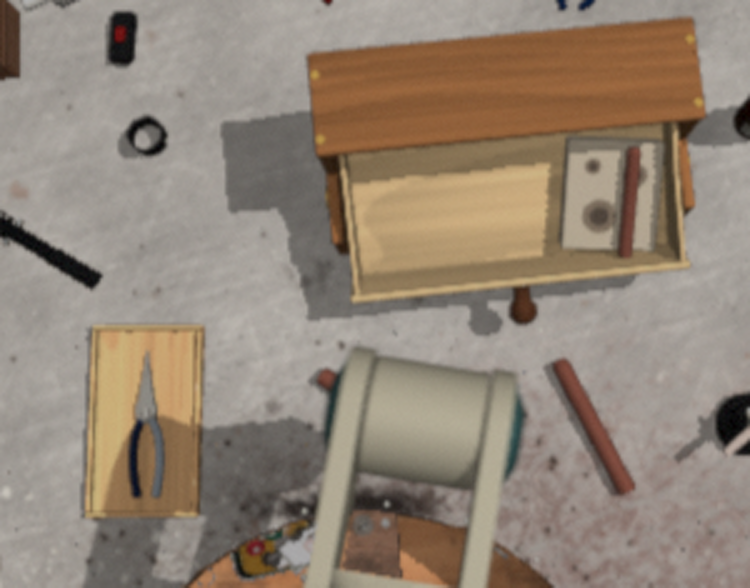

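View pics/s8c.png

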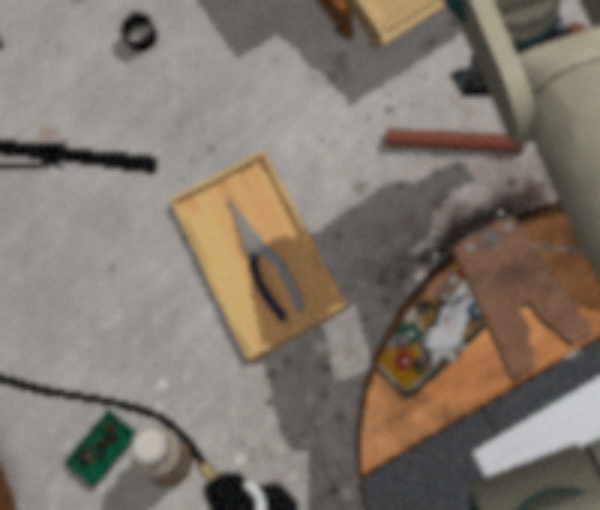

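Run:
```python
from h import *
T=gripT(0); p=B(-.119,0,.11); g=B(-.119,0,.038); p0=cur()[0]
plan(p,T,8)
plan(g,T,8,p,T)
plan(B(-.119,0,.038,-.01),tool(np.pi/2+YAW,-.01),24,g,T)
print(p,g,B(-.119,0,.038,-.01))
```

```text
n 8 t cm [-1.17  0.22 -1.05] w deg [-3.24 -0.54 -0.12]
n 8 t cm [ 0.   0.9 -0. ] w deg [0. 0. 0.]
n 24 t cm [ 0.   -0.23 -0.08] w deg [ 1.1  0.  -0. ]
[ 0.50702551 -0.12100772  0.10728828] [ 0.53815615 -0.11759153  0.04245609] [ 0.54319375 -0.11703872  0.09918808]
```

Request:
{"method": "arm_command", "body": {
  "plan": [
    {"tx": -1.17,"ty": 0.2,"tz": -1.05,"wx": -3.24,"wy": -0.54,"wz": -0.1,"jaw": 0.3},
    {"tx": -1.17,"ty": 0.2,"tz": -1.05,"wx": -3.24,"wy": -0.54,"wz": -0.1,"jaw": 0.3},
    {"tx": -1.17,"ty": 0.2,"tz": -1.05,"wx": -3.24,"wy": -0.54,"wz": -0.1,"jaw": 0.3},
    {"tx": -1.17,"ty": 0.2,"tz": -1.05,"wx": -3.24,"wy": -0.54,"wz": -0.1,"jaw": 0.3},
    {"tx": -1.17,"ty": 0.2,"tz": -1.05,"wx": -3.24,"wy": -0.54,"wz": -0.1,"jaw": 0.3},
    {"tx": -1.17,"ty": 0.2,"tz": -1.05,"wx": -3.24,"wy": -0.54,"wz": -0.1,"jaw": 0.3},
    {"tx": -1.17,"ty": 0.2,"tz": -1.05,"wx": -3.24,"wy": -0.54,"wz": -0.1,"jaw": 0.3},
    {"tx": -1.17,"ty": 0.2,"tz": -1.05,"wx": -3.24,"wy": -0.54,"wz": -0.1,"jaw": 0.3}
  ]
}}

```text
t: 18.9
tool_pos: [0.5077, -0.1182, 0.1091]
orientation: [-2.024, 0.002, 1.684]
ft_force: [0.4, -0.7, -0.6]
grip_width: 0.654
```

Run:
```python
from h import *
T=gripT(0); print(toB(cur()[0]))
plan(B(-.119,0,.038),T,8)
```

```text
[-0.11731152  0.00270712  0.11114886]
n 8 t cm [-0.03  0.91  0.02] w deg [0.02 0.03 0.  ]
```

Request:
{"method": "arm_command", "body": {
  "plan": [
    {"tx": -0.05,"ty": 1.2,"tz": 0.02,"wx": 0,"wy": 0,"wz": 0,"jaw": 0.3},
    {"tx": -0.05,"ty": 1.2,"tz": 0.02,"wx": 0,"wy": 0,"wz": 0,"jaw": 0.3},
    {"tx": -0.05,"ty": 1.2,"tz": 0.02,"wx": 0,"wy": 0,"wz": 0,"jaw": 0.3},
    {"tx": -0.05,"ty": 1.2,"tz": 0.02,"wx": 0,"wy": 0,"wz": 0,"jaw": 0.3},
    {"tx": -0.05,"ty": 1.2,"tz": 0.02,"wx": 0,"wy": 0,"wz": 0,"jaw": 0.3},
    {"tx": 0,"ty": 0.8,"tz": 0.02,"wx": 0,"wy": 0,"wz": 0,"jaw": 0.3},
    {"tx": 0,"ty": 0.4,"tz": 0,"wx": 0,"wy": 0,"wz": 0,"jaw": 0.3},
    {"tx": 0,"ty": 0.1,"tz": 0,"wx": 0,"wy": 0,"wz": 0,"jaw": 0.3}
  ]
}}

```text
t: 19.57
tool_pos: [0.5378, -0.1168, 0.0417]
orientation: [-2.02, 0.001, 1.684]
ft_force: [-0.6, 0.4, -0.8]
grip_width: 0.65
```

Request:
{"method": "arm_command", "body": {
  "plan": [
    {"tx": 0,"ty": 0,"tz": 0,"wx": 0,"wy": 0,"wz": 0,"jaw": -0.2},
    {"tx": 0,"ty": 0,"tz": 0,"wx": 0,"wy": 0,"wz": 0,"jaw": -0.4},
    {"tx": 0,"ty": 0,"tz": 0,"wx": 0,"wy": 0,"wz": 0,"jaw": -1},
    {"tx": 0,"ty": 0,"tz": 0,"wx": 0,"wy": 0,"wz": 0,"jaw": -1},
    {"tx": 0,"ty": 0,"tz": 0,"wx": 0,"wy": 0,"wz": 0,"jaw": -1},
    {"tx": 0,"ty": 0,"tz": 0,"wx": 0,"wy": 0,"wz": 0,"jaw": -1},
    {"tx": 0,"ty": 0,"tz": 0,"wx": 0,"wy": 0,"wz": 0,"jaw": -1},
    {"tx": 0,"ty": 0,"tz": 0,"wx": 0,"wy": 0,"wz": 0,"jaw": -1}
  ]
}}

```text
t: 20.23
tool_pos: [0.5382, -0.1183, 0.0434]
orientation: [-2.022, 0.003, 1.683]
ft_force: [-4.7, -4.0, 4.6]
grip_width: 0.294
```

Run:
```python
from h import *
p,r=cur(); b=toB(p); print(b,get_state()['grip_width']*85)
# continue circular arc from present pose
r1=R.from_rotvec(.455*EY)*r
plan(B(*b,-.005),r1,24)
```

```text
[-0.11866066 -0.00065953  0.0388633 ] 24.947748475092276
n 24 t cm [-0.   -0.22 -0.08] w deg [ 1.09 -0.   -0.  ]
```

Request:
{"method": "arm_command", "body": {
  "plan": [
    {"tx": 0,"ty": -0.22,"tz": -0.08,"wx": 1.09,"wy": 0,"wz": 0,"jaw": -1},
    {"tx": 0,"ty": -0.22,"tz": -0.08,"wx": 1.09,"wy": 0,"wz": 0,"jaw": -1},
    {"tx": 0,"ty": -0.22,"tz": -0.08,"wx": 1.09,"wy": 0,"wz": 0,"jaw": -1},
    {"tx": 0,"ty": -0.22,"tz": -0.08,"wx": 1.09,"wy": 0,"wz": 0,"jaw": -1},
    {"tx": 0,"ty": -0.22,"tz": -0.08,"wx": 1.09,"wy": 0,"wz": 0,"jaw": -1},
    {"tx": 0,"ty": -0.22,"tz": -0.08,"wx": 1.09,"wy": 0,"wz": 0,"jaw": -1},
    {"tx": 0,"ty": -0.22,"tz": -0.08,"wx": 1.09,"wy": 0,"wz": 0,"jaw": -1},
    {"tx": 0,"ty": -0.22,"tz": -0.08,"wx": 1.09,"wy": 0,"wz": 0,"jaw": -1}
  ]
}}

```text
t: 20.9
tool_pos: [0.5368, -0.1184, 0.0609]
orientation: [-1.866, 0.003, 1.683]
ft_force: [-1.3, -5.7, -2.7]
grip_width: 0.29
```

Request:
{"method": "arm_command", "body": {
  "plan": [
    {"tx": 0,"ty": -0.22,"tz": -0.08,"wx": 1.09,"wy": 0,"wz": 0,"jaw": -1},
    {"tx": 0,"ty": -0.22,"tz": -0.08,"wx": 1.09,"wy": 0,"wz": 0,"jaw": -1},
    {"tx": 0,"ty": -0.22,"tz": -0.08,"wx": 1.09,"wy": 0,"wz": 0,"jaw": -1},
    {"tx": 0,"ty": -0.22,"tz": -0.08,"wx": 1.09,"wy": 0,"wz": 0,"jaw": -1},
    {"tx": 0,"ty": -0.22,"tz": -0.08,"wx": 1.09,"wy": 0,"wz": 0,"jaw": -1},
    {"tx": 0,"ty": -0.22,"tz": -0.08,"wx": 1.09,"wy": 0,"wz": 0,"jaw": -1},
    {"tx": 0,"ty": -0.22,"tz": -0.08,"wx": 1.09,"wy": 0,"wz": 0,"jaw": -1},
    {"tx": 0,"ty": -0.22,"tz": -0.08,"wx": 1.09,"wy": 0,"wz": 0,"jaw": -1}
  ]
}}

```text
t: 21.57
tool_pos: [0.5382, -0.1182, 0.0792]
orientation: [-1.712, 0.003, 1.682]
ft_force: [-6.2, -5.2, -1.0]
grip_width: 0.288
```

Request:
{"method": "arm_command", "body": {
  "plan": [
    {"tx": 0,"ty": -0.22,"tz": -0.08,"wx": 1.09,"wy": 0,"wz": 0,"jaw": -1},
    {"tx": 0,"ty": -0.22,"tz": -0.08,"wx": 1.09,"wy": 0,"wz": 0,"jaw": -1},
    {"tx": 0,"ty": -0.22,"tz": -0.08,"wx": 1.09,"wy": 0,"wz": 0,"jaw": -1},
    {"tx": 0,"ty": -0.22,"tz": -0.08,"wx": 1.09,"wy": 0,"wz": 0,"jaw": -1},
    {"tx": 0,"ty": -0.22,"tz": -0.08,"wx": 1.09,"wy": 0,"wz": 0,"jaw": -1},
    {"tx": 0,"ty": -0.22,"tz": -0.08,"wx": 1.09,"wy": 0,"wz": 0,"jaw": -1},
    {"tx": 0,"ty": -0.22,"tz": -0.08,"wx": 1.09,"wy": 0,"wz": 0,"jaw": -1},
    {"tx": 0,"ty": -0.22,"tz": -0.08,"wx": 1.09,"wy": 0,"wz": 0,"jaw": -1}
  ]
}}

```text
t: 22.23
tool_pos: [0.5424, -0.1178, 0.0974]
orientation: [-1.557, 0.003, 1.682]
ft_force: [-10.3, -5.4, 3.5]
grip_width: 0.292
```

```bash
python3 crop.py 9
python3 - <<'E'
from h import *
p,r=cur(); print(toB(p,0)); print(r.as_euler('xyz'))
E
```

```text
[-0.1192453  -0.0007021   0.03800194]
[-1.55785047  0.00286015  1.68220889]
```

View pics/top9_c.png

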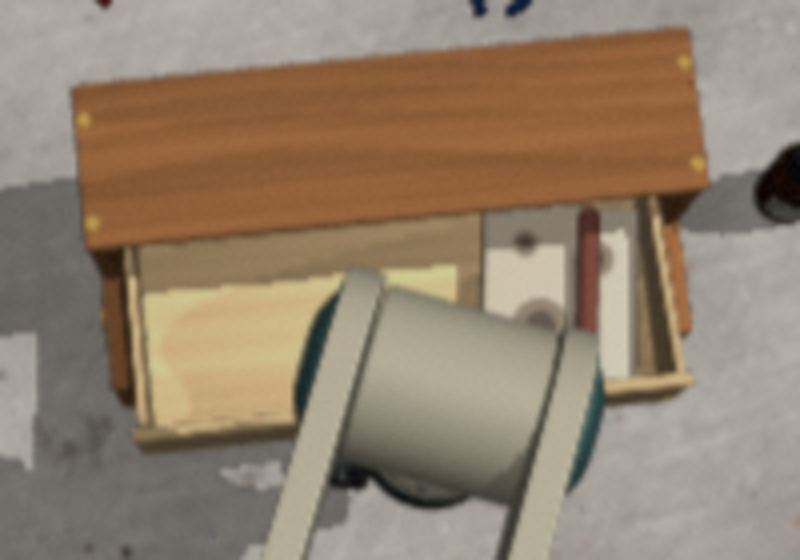

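Request:
{"method": "arm_command", "body": {
  "plan": [
    {"tx": 0,"ty": -0.2,"tz": -0.05,"wx": 0,"wy": 0,"wz": 0,"jaw": -1},
    {"tx": 0,"ty": -0.15,"tz": -0.05,"wx": 0,"wy": 0,"wz": 0,"jaw": -1},
    {"tx": 0,"ty": 0,"tz": 0,"wx": 0,"wy": 0,"wz": 0,"jaw": -1},
    {"tx": 0,"ty": 0,"tz": 0,"wx": 0,"wy": 0,"wz": 0,"jaw": 0},
    {"tx": 0,"ty": 0,"tz": 0,"wx": 0,"wy": 0,"wz": 0,"jaw": 0.3},
    {"tx": 0,"ty": 0,"tz": 0,"wx": 0,"wy": 0,"wz": 0,"jaw": 0.3},
    {"tx": 0,"ty": 0,"tz": 0,"wx": 0,"wy": 0,"wz": 0,"jaw": 0.3},
    {"tx": 0,"ty": 0,"tz": 0,"wx": 0,"wy": 0,"wz": 0,"jaw": 0.3}
  ]
}}

```text
t: 23.0
tool_pos: [0.5457, -0.1163, 0.1017]
orientation: [-1.565, 0.002, 1.684]
ft_force: [0.4, -0.4, -0.3]
grip_width: 0.65
```

Request:
{"method": "arm_command", "body": {
  "plan": [
    {"tx": 0,"ty": -1,"tz": 0,"wx": 0,"wy": 0,"wz": 0,"jaw": 0.3},
    {"tx": 0,"ty": -2,"tz": 0,"wx": 0,"wy": 0,"wz": 0,"jaw": 0.3},
    {"tx": 0,"ty": -2.5,"tz": 0,"wx": 0,"wy": 0,"wz": 0,"jaw": 0.3},
    {"tx": 0,"ty": -2.5,"tz": 1,"wx": 0,"wy": 0,"wz": 0,"jaw": 0.3},
    {"tx": 0,"ty": -1,"tz": 3,"wx": 0,"wy": 0,"wz": 0,"jaw": 0.3},
    {"tx": 0,"ty": 0,"tz": 3,"wx": 0,"wy": 0,"wz": 0,"jaw": 0.3},
    {"tx": 0,"ty": 0,"tz": 3,"wx": 0,"wy": 0,"wz": 0,"jaw": 0.3},
    {"tx": 0,"ty": 0,"tz": 3,"wx": 0,"wy": 0,"wz": 0,"jaw": 0.3}
  ]
}}

```text
t: 23.67
tool_pos: [0.4157, -0.1309, 0.1931]
orientation: [-1.566, 0.002, 1.684]
ft_force: [-0.2, -1.0, -0.2]
grip_width: 0.648
```

Run:
```python
from h import *
for n in('top','side'): snap(n,n+'10.png')
b=cv2.imread('pics/top10.png')[105:340,90:390]; cv2.imwrite('pics/t10c.png',cv2.resize(b,None,fx=2.5,fy=2.5,interpolation=2))
b=cv2.imread('pics/top10.png')[105:245,195:395]; cv2.imwrite('pics/t10d.png',cv2.resize(b,None,fx=4,fy=4,interpolation=2))
c=load('top10')
for th in (0,.02,.04,.08): print(th,[np.round(proj(c,B(-.119,0,.056,th)),2), np.round(proj(c,B(-.088,.163,.072,th)),2),np.round(proj(c,B(-.088,-.163,.072,th)),2)])
```

```text
0 [array([299.9 , 221.16]), array([228.77, 214.36]), array([368.11, 200.07])]
0.02 [array([299.89, 221.74]), array([228.88, 215.07]), array([368.05, 200.79])]
0.04 [array([299.89, 222.3 ]), array([229.  , 215.76]), array([367.98, 201.49])]
0.08 [array([299.87, 223.35]), array([229.23, 217.09]), array([367.84, 202.84])]
```

View pics/t10c.png

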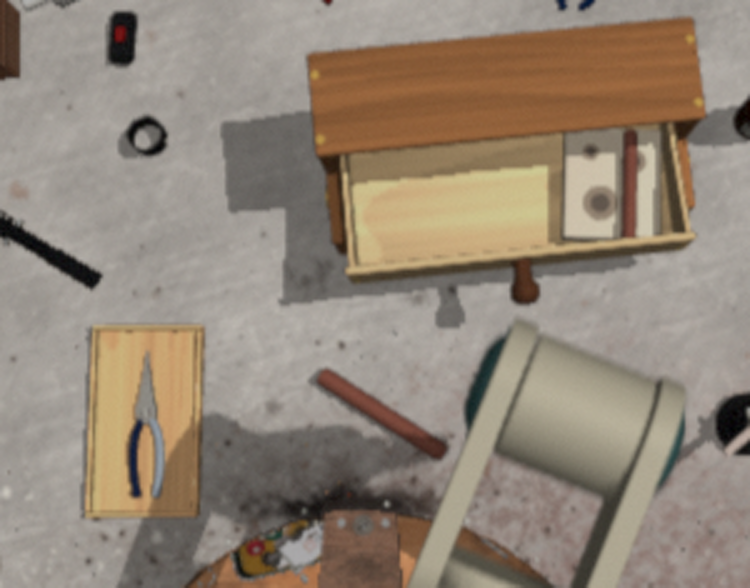

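View pics/t10d.png

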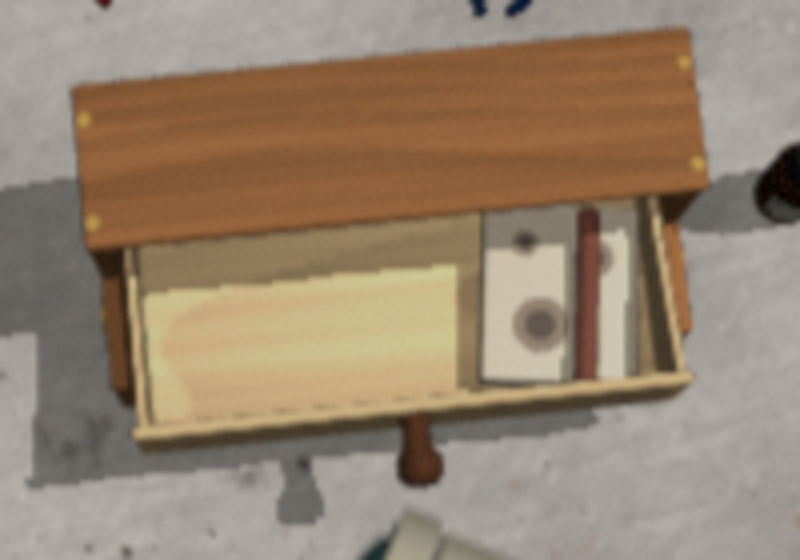

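Run:
```python
from h import *
a,b,d=[cv2.cvtColor(load(n)['frame'],cv2.COLOR_RGB2GRAY).astype(np.float32) for n in('top0','top10','top1')]
for nm,(y0,y1,x0,x1) in {'knob':(208,232,288,310),'paneledge':(198,220,305,370),'panelL':(205,222,222,285),'bottle':(135,165,380,410),'cuff':(148,172,136,162),'3hand':(240,290,370,410)}.items():
    t=b[y0:y1,x0:x1]; r=cv2.matchTemplate(a[y0-12:y1+12,x0-12:x1+12],t,cv2.TM_CCOEFF_NORMED); _,m,_,l=cv2.minMaxLoc(r); print(nm,l[0]-12,l[1]-12,round(m,3),round(float(abs(a-b)[y0:y1,x0:x1].mean()),2))
```

```text
knob 0 0 0.999 2.16
paneledge 0 0 0.886 7.09
panelL 0 0 0.999 2.16
bottle 0 0 0.999 2.48
cuff 0 0 0.999 2.33
3hand 0 0 0.999 2.45
```

Knob and panel match the initial shut image to the pixel (paneledge correlates less, 0.886, because that patch includes the moved block and stick). The bottle, cuff and third hand haven't moved.

```bash
python3 -c "
from bench import *
print(get_state()['ft_force'],get_state()['grip_width']); print(job_done())"
```

```text
[ 0.45066857 -0.60286288  0.12188049] 0.6520342899496825
the job is handed in; nothing more can be done
None
```

The job is done and handed in at about 24 s of the 54 s allowed. The interface gives no verdict, so this rests on my own checks.

**What I did**
- Pressed the knob down until the bin was on its stop.
- Pushed the block, with the stick riding on it, to the right side of the bin. The block's centre ended about 118 mm off the pliers' axis, and the stick's about 130 mm.
- Gripped the pliers square to the sloping floor and laid them in the tray.
- Pinched the knob, swung the bin shut and backed the arm off.

**Last checks**
- **Bin:** the knob and the left part of the front panel match the first, shut picture with no pixel shift. A tilt of 0.04 rad would have moved them by about 1 pixel.
- **Panel's right edge:** this patch also showed no shift, but matched less well (0.886 against 0.999). I put that down to the block and stick now showing in it.
- **Pliers:** they lie flat near the middle of the tray, judged by eye from the pictures.
- **Block and stick:** both are still in the bin, with the stick lying on the block.
- **Third hand, bottle and cuff:** none has moved, to the pixel.
- **Robot:** it was clear of everything, with under 1 N at the wrist.

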